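# Stack the biscuit rings in the tube and lock the tower press

## Task

Make one tower of the biscuit rings: first swing the toggle clamp of the tower press open, then lay every ring from the baking sheet flat in its clear slotted tube, and after them set the wooden pressing cap on top of the column, knob up. Then push the clamp handle all the way back down, past its catching point, so that it stays locked by itself with the plunger pressing on the cap. Leave the timer and the squeeze bottle standing where they are.

Things in the scene. Friction and masses are not known exactly. Their poses are not given: they have to be found in the camera images.
- press_stand: tower press, fixed to the table: a white base board 86 x 222 x 12 mm that carries a clear tube and a metal toggle clamp on a riser. Origin on the table under the tube's axis; z up; its -y axis points from the tube along the board towards the clamp and the handle's end, its x axis across the board.
- tube_mouth (a point): centre of the open top of the upright clear tube, 78 mm above the table: bore 53.5 mm, wall 4 mm, widening over the top 10 mm to about 62 mm at the rim. With the clamp locked the plunger hangs over the mouth; with it open the arm stands up, leaning back, at least 70 mm from the tube's axis.
- tube_floor (a point): centre of the tube's floor, 66 mm under the mouth. Two slots, each 33 mm wide and open from rim to floor, face the stand's +x and -x: fingers that grip a ring along the stand's x can lower it inside the tube and open there by up to 10 mm a side. A ring dropped all the way from the rim may land tilted.
- handle_hinge (a point): pivot of the clamp handle, 146 mm from the tube's axis along the stand's -y, 122 mm above the table; the hinge axis runs along the stand's x
- handle_grip (a point): point on the axis of the handle's round black grip, 92 mm from the hinge and 17 mm before the rounded end; the grip is 18 mm thick, about 55 mm long. With the clamp locked the handle lies level, pointing along the stand's -y, 122 mm above the table, with free space beneath; it can be pinched from above across its width (the fingers close along the stand's x).
- clamp_handle (a joint): angle of the clamp handle: 0 = fully down, level, locked; 1.3 = fully open, end raised 74 degrees. The centre (catching) point lies at 0.12: a spring drives the handle to 0 below it and up to fully open above it, so after lifting past about 0.25 it swings open by itself, and let go before the centre it springs up again. The clamp arm follows the handle. Lifting or pushing takes up to about 15 N at the grip.
- biscuit_1: round baked biscuit ring, tan with cream icing on top, rigid: 50 mm outside diameter, 12 mm thick, (grip it across its outside, not by its hole), 35 g. Origin: centre of its underside, z up. Lies flat on the baking sheet, 2 mm above the table; the sheet's rims, 25 mm high, stand at x = 0.43 (front), y = 0.355 and y = -0.075. Three to five rings are there.
- biscuit_2: round baked biscuit ring, tan with cream icing on top, rigid: 50 mm outside diameter, 12 mm thick, (grip it across its outside, not by its hole), 35 g. Origin: centre of its underside, z up. Lies flat on the baking sheet, 2 mm above the table; the sheet's rims, 25 mm high, stand at x = 0.43 (front), y = 0.355 and y = -0.075. Three to five rings are there.
- biscuit_3: round baked biscuit ring, tan with cream icing on top, rigid: 50 mm outside diameter, 12 mm thick, (grip it across its outside, not by its hole), 35 g. Origin: centre of its underside, z up. Lies flat on the baking sheet, 2 mm above the table; the sheet's rims, 25 mm high, stand at x = 0.43 (front), y = 0.355 and y = -0.075. Three to five rings are there.
- biscuit_4: round baked biscuit ring, tan with cream icing on top, rigid: 50 mm outside diameter, 12 mm thick, (grip it across its outside, not by its hole), 35 g. Origin: centre of its underside, z up. Lies flat on the baking sheet, 2 mm above the table; the sheet's rims, 25 mm high, stand at x = 0.43 (front), y = 0.355 and y = -0.075. Three to five rings are there.
- biscuit_5: round baked biscuit ring, tan with cream icing on top, rigid: 50 mm outside diameter, 12 mm thick, (grip it across its outside, not by its hole), 35 g. Origin: centre of its underside, z up. Lies flat on the baking sheet, 2 mm above the table; the sheet's rims, 25 mm high, stand at x = 0.43 (front), y = 0.355 and y = -0.075. Three to five rings are there.
- press_cap: wooden pressing cap: disc 49 mm across and 10 mm thick with an upright round knob 22 mm across and 30 mm tall on top (40 mm in all), 60 g. Origin at the centre of its underside, z up. Stands on the table, knob up.
- plunger: spring plunger hanging from the end of the clamp arm, with a round black pad 26 mm across; it slides up to 34 mm into the arm against a soft spring (3.5 to 6 N), so it suits a column of three to five rings. Origin at the arm's end, the pad's face 48 mm beneath it when not pressed; over the tube's axis when the clamp is locked.
- kitchen_timer: white kitchen timer with a red knob, 62 mm across, 44 mm tall; bystander, origin under its centre
- squeeze_bottle: squeeze bottle with a red nozzle, 63 mm across, 191 mm tall; bystander, origin under its centre
Not all that is in view belongs to the job. What is shaped like the press_cap but green is not meant.

How it is judged:
By the outcome, as a careful person would: the job done as asked, in the order asked, and still so for the second after the job is handed in, with the robot touching nothing.
Of biscuit_1, biscuit_2, biscuit_3, biscuit_4, biscuit_5 only 3 to 5 are there at a start; the rules pass over those that are not, and their reading is None.
At some moment in a run one of biscuit_1, biscuit_2, biscuit_3, biscuit_4, biscuit_5, press_cap may be knocked a few centimetres aside while the robot is not near it.
It also fails if it takes over 210 s, if anything falls off the work surface, if the arm or the gripper's body presses on something with over 40 N, if the wrist force passes 120 N, or if a joint passes its speed limit or range.

## Robot

A 6-joint arm with a two-finger parallel gripper is mounted at the origin on a cart in front of the work surface, level with it; the furniture and walls round the work are solid. World frame = base frame: x ahead of the robot, y to its left, z up, the work surface at z = 0. Lengths are in m, angles in rad, forces in N, time in s.
With the tool pointing down it reaches from about 0.325 to 0.775 m from the base axis. Payload 5.5 kg.
Tool frame: the origin (TCP) lies midway between the tips of the shut fingers; the grasp point (between the pads) lies 19 mm behind it; z points along the fingers, y is the direction in which the jaws open and shut (so a half turn about z gives the same grasp; the last joint's range is limited). The gripper opens to 85 mm and grips with 20 to 120 N. Pads are 22 mm wide; open, the fingers measure 114 mm over their backs; the gripper's body (76 mm by 85 mm) begins 54 mm behind the grasp point. The pads swing forward as they close: fully open they stand 13 mm farther back than shut.
Start: joints at [-1.304, 0.091, 1.231, -0, 1.82, -0.057], TCP at [0.191, -0.569, 0.231] pointing down, gripper open.
Joint ranges: [-2.87, 2.87], [-0.86, 2.18], [0.17, 2.46], [-1.51, 4.65], [0.06, 2.69], [-2.65, 2.65]. Speed limits (rad/s): [2.57, 2.57, 3.01, 3.14, 3.14, 3.14].

## Interface

Orientations are given as a 3x3 rotation matrix whose columns are the frame's x, y, z axes.
In Python, from bench import telemetry, eyes, robot gives the robot as it stands. The module is installed in compiled form; this text tells all that it offers.
- The arm moves only by the shell command python3 -m pendant 'ROWS' [OPENING] [FORCE]. ROWS is JSON, a list of rows, each a list of 2 entries, a list of its own where there are three numbers: the shift along the world's x, y, z in m, then the turn about the world's z in rad. A call has 1 to 8 rows; each row shifts and turns the commanded pose from where the row before left it; what a row does not reach is not made up. A row lasts 1/10 s, in which the tool goes at most 50 mm and 8.59 degrees, less where a joint would pass 70% of its speed; a pose out of reach is approached as far as the arm can. A call with a gripper value outside its range is refused whole. OPENING is the opening, from 0 (shut) to 1 (fully open), set as the call begins (- or left out, the last holds). The fingers move at their own pace and stop on an object; FORCE is the grip in N (left out, the last holds). Time passes only in rows, so rows that do not move let the fingers close. It gives the time, the measured TCP pose, the force and the opening at its end, in the units of the state.
- telemetry.sense(): the state, without advancing time (a new reading comes with each control period).
- eyes.camera(name): name is "side" or "top"; returns a dict with "pixels" (384x512x3 uint8, blue, green, red), "z_map" (384x512 float32, m along the optical axis (not along the pixel's ray), 0 where there is no reading), "fx", "fy", "cx", "cy" (pixels), "cam_to_world" (4x4, takes a point from camera to world coordinates). Camera axes: x right, y up, looking along -z (the intrinsics and any distortion apply to the point x, -y, -z); pixel columns grow to the right and rows downward; lengths in m; the calibration is good to about 2 mm. A picture is of the moment at which its call begins.
- robot.sign_off(): hands the job in, once; it reports no verdict.
The state is a dict: "time": time; "qpos": joint angles; "qd": joint speeds; "joint_torque": joint torques, N m; "tool_pos": TCP position; "tcp_rot": TCP orientation; "contact_force": force on the tool from outside, world axes, zero at the start; "moment": the same for the moment, N m; "width": finger opening in m.
Only numpy, scipy, OpenCV 4.12 (cv2) and the standard library are available. Lean on these libraries where they do the work, as an engineer would, in place of code of your own. Each camera call takes 0.05 s, during which the arm holds its last target.

## Working session

There is one attempt and no reset: what is moved stays moved. The work goes in short steps, Python scripts to look and compute and a shell command to move; the robot and the scene stay as the last step left them, time stands still between calls to the robot, and variables do not carry over. Pictures are saved under pics/ and viewed, and the job is handed in when it is done.

```bash
mkdir -p pics
cat > h.py <<'E'
import numpy as np, cv2
from bench import telemetry, eyes, robot
def grab(n,save=None):
    c=eyes.camera(n)
    if save: cv2.imwrite('pics/'+save,c['pixels'])
    np.savez('last_%s.npz'%n,**{k:np.asarray(v) for k,v in c.items()})
    return c
def load(n): return dict(np.load('last_%s.npz'%n))
def cloud(c):
    z=c['z_map'];h,w=z.shape
    u,v=np.meshgrid(np.arange(w),np.arange(h))
    X=(u-c['cx'])/c['fx']*z;Y=-(v-c['cy'])/c['fy']*z
    P=np.stack([X,Y,-z,np.ones_like(z)],-1)@np.asarray(c['cam_to_world']).T
    P=P[...,:3];P[z==0]=np.nan
    return P
def ray(c,u,v,zw):
    T=np.asarray(c['cam_to_world']);d=T[:3,:3]@np.array([(u-c['cx'])/c['fx'],-(v-c['cy'])/c['fy'],-1]);o=T[:3,3]
    return o+d*(zw-o[2])/d[2]
E
python3 - <<'E'
from h import *
for n in('top','side'):
    c=grab(n,n+'0.png');print(n,[k for k in c],c['fx'],c['cx'],c['cy'],np.round(c['cam_to_world'],3).tolist())
s=telemetry.sense();print({k:np.round(v,3).tolist() for k,v in s.items()})
E
```

```text
top ['pixels', 'z_map', 'fx', 'fy', 'cx', 'cy', 'cam_to_world'] 449.43408580435954 254.42815305758845 187.55577556996158 [[-0.013, 0.989, -0.147, 0.349], [-1.0, -0.012, 0.007, 0.065], [0.005, 0.147, 0.989, 1.485], [0.0, 0.0, 0.0, 1.0]]
side ['pixels', 'z_map', 'fx', 'fy', 'cx', 'cy', 'cam_to_world'] 347.788917459181 256.33656811574355 192.79701578366135 [[0.999, -0.028, 0.039, 0.596], [0.048, 0.623, -0.781, -0.858], [-0.002, 0.782, 0.624, 0.823], [0.0, 0.0, 0.0, 1.0]]
{'time': 0.1, 'qpos': [-1.304, 0.092, 1.232, -0.0, 1.82, -0.057], 'qd': [0.001, -0.001, -0.002, -0.001, 0.002, 0.0], 'joint_torque': [0.004, -46.022, -41.922, -0.0, 0.011, 0.0], 'tool_pos': [0.191, -0.569, 0.23], 'tcp_rot': [[0.948, 0.318, -0.0], [0.318, -0.948, 0.002], [0.0, -0.002, -1.0]], 'contact_force': [-0.342, 1.548, 0.035], 'moment': [-0.027, -0.022, -0.029], 'width': 0.086}
```

View pics/top0.png

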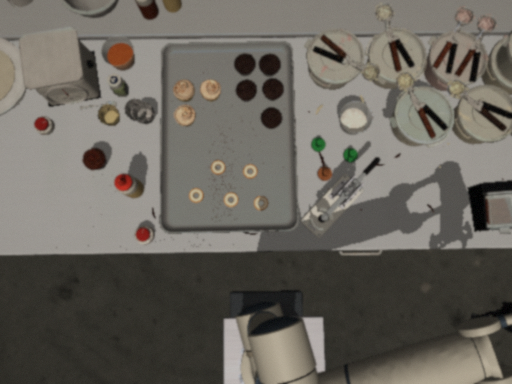

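View pics/side0.png

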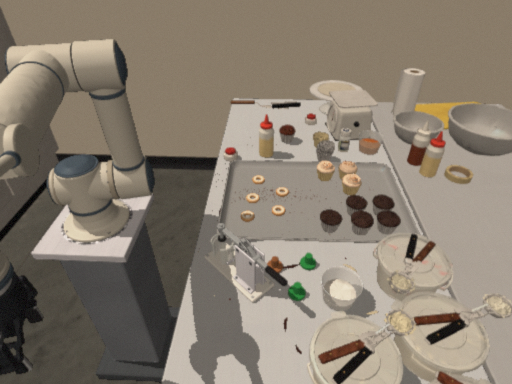

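Run:
```python
from h import *
c=load('top');p=c['pixels']
cv2.imwrite('pics/c1.png',cv2.resize(p[150:220,180:280],None,fx=8,fy=8,interpolation=cv2.INTER_CUBIC)[:560])
cv2.imwrite('pics/c2.png',cv2.resize(p[130:240,290:390],None,fx=5.4,fy=5.4,interpolation=cv2.INTER_CUBIC))
s=load('side')['pixels']
cv2.imwrite('pics/c3.png',cv2.resize(s[170:310,195:325],None,fx=4.2,fy=4.2,interpolation=cv2.INTER_CUBIC))
P=cloud(c)
for u,v in [(218,168),(250,171),(196,195),(231,200),(261,202),(325,173),(319,144),(350,154),(144,234),(123,183),(43,125)]:
    print(u,v,P[v,u].round(3))
```

```text
218 168 [0.637 0.175 0.004]
250 171 [ 0.626  0.068 -0.   ]
196 195 [0.547 0.248 0.004]
231 200 [0.529 0.132 0.001]
261 202 [0.52  0.033 0.007]
325 173 [ 0.609 -0.177  0.039]
319 144 [ 0.707 -0.161  0.037]
350 154 [ 0.671 -0.261  0.042]
144 234 [0.418 0.409 0.041]
123 183 [0.564 0.446 0.164]
43 125 [0.781 0.749 0.045]
```

View pics/c1.png

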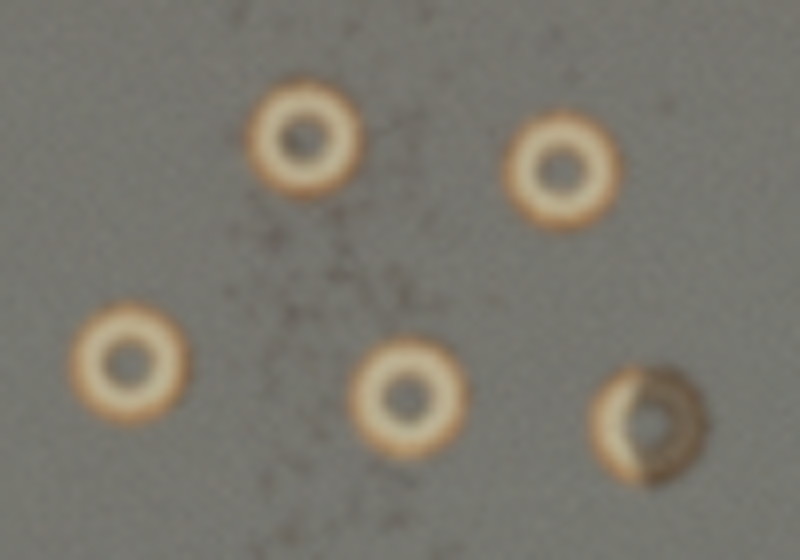

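View pics/c2.png

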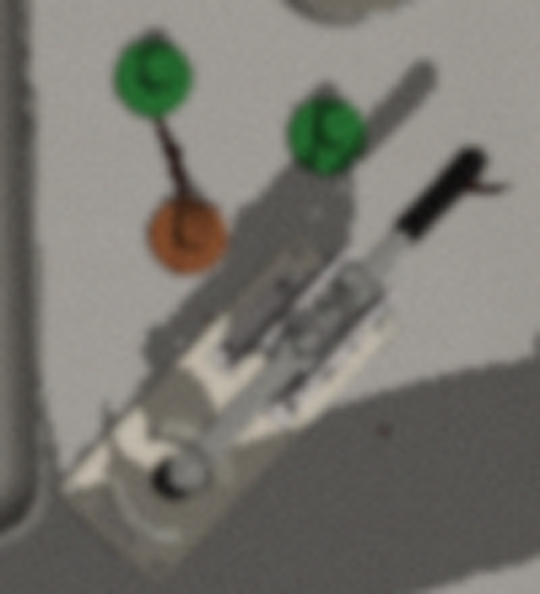

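View pics/c3.png

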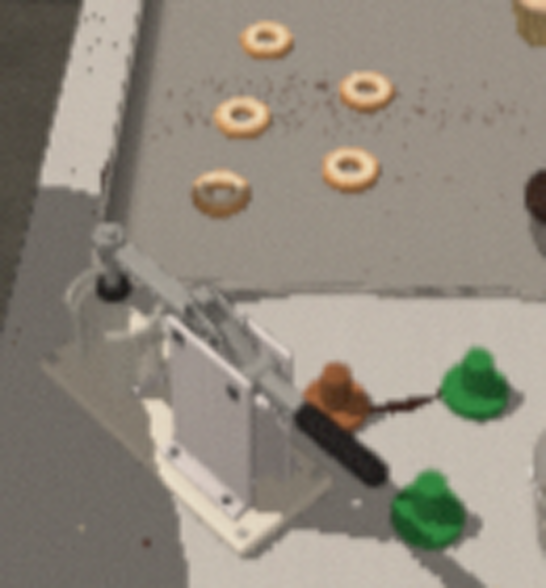

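Run:
```python
from h import *
c=load('top');P=cloud(c);p=c['pixels'].astype(int)
for x,y in [(305,138),(562,171),(129,363),(408,398),(649,427)]:
    u=180+(x+.5)/8-.5;v=150+(y+.5)/8-.5
    r=ray(c,u,v,.014);print('ring',r.round(4),np.hypot(*r[:2]).round(3))
f=lambda x,y,z:ray(c,290+(x+.5)/5.4-.5,130+(y+.5)/5.4-.5,z).round(4)
print('cap',f(186,236,.010))
for q in[(62,493),(150,575),(395,325)]:print('corner',f(*q,.012))
print('griptip',f(473,160,.122),'gripstart',f(410,230,.122))
# cloud of grip black
sub=np.zeros(p.shape[:2],bool);sub[140:240,295:395]=1
m=sub&(P[...,2]>.1)
for v,u in np.argwhere(m)[::6]:print(u,v,P[v,u].round(3),p[v,u],end=';')
c=load('side');Q=cloud(c)
print()
f=lambda x,y,z:ray(c,195+(x+.5)/4.2-.5,170+(y+.5)/4.2-.5,z).round(4)
for q in [(266,40),(366,91),(351,169),(243,117),(221,193)]:print('side ring',f(*q,.014))
for q in [(40,362),(245,555),(330,480)]:print('corner',f(*q,.012))
m=np.zeros(Q.shape[:2],bool);m[170:310,195:325]=1;m&=(Q[...,2]>.112)&(Q[...,2]<.14)&(c['pixels'].max(-1)<70)
A=Q[m];print(len(A),A[::5].round(3).tolist())
```

```text
ring [0.6392 0.1756 0.014 ] 0.663
ring [0.6239 0.0687 0.014 ] 0.628
ring [0.5456 0.2482 0.014 ] 0.599
ring [0.5296 0.1333 0.014 ] 0.546
ring [0.5164 0.0342 0.014 ] 0.517
cap [ 0.6136 -0.1789  0.01  ]
corner [ 0.4557 -0.0974  0.012 ]
corner [ 0.4054 -0.1492  0.012 ]
corner [ 0.5562 -0.305   0.012 ]
griptip [ 0.6358 -0.3269  0.122 ] gripstart [ 0.5954 -0.2886  0.122 ]
376 157 [ 0.642 -0.323  0.125] [83 87 88];378 158 [ 0.638 -0.328  0.129] [51 53 55];378 159 [ 0.635 -0.327  0.131] [31 34 34];377 160 [ 0.631 -0.323  0.134] [20 21 22];375 161 [ 0.628 -0.317  0.131] [15 15 16];372 162 [ 0.625 -0.308  0.131] [38 39 42];378 162 [ 0.626 -0.328  0.124] [62 63 66];375 163 [ 0.623 -0.318  0.127] [16 16 20];372 164 [ 0.619 -0.308  0.13 ] [16 18 19];369 165 [ 0.616 -0.298  0.131] [52 54 55];375 165 [ 0.617 -0.318  0.127] [48 52 56];372 166 [ 0.612 -0.306  0.134] [19 20 23];369 167 [ 0.61  -0.298  0.129] [17 17 18];366 168 [ 0.607 -0.288  0.131] [60 62 63];372 168 [ 0.607 -0.307  0.13 ] [58 60 62];369 169 [ 0.604 -0.298  0.128] [19 22 21];366 170 [ 0.6   -0.287  0.136] [17 16 18];363 171 [ 0.598 -
[... 4157 characters left out ...]
.293, 0.132], [0.599, -0.295, 0.13], [0.591, -0.296, 0.128], [0.604, -0.297, 0.129], [0.599, -0.299, 0.127], [0.611, -0.303, 0.133], [0.604, -0.304, 0.13], [0.616, -0.306, 0.133], [0.606, -0.304, 0.127], [0.619, -0.306, 0.13], [0.606, -0.308, 0.128], [0.619, -0.31, 0.131], [0.609, -0.31, 0.127], [0.621, -0.313, 0.131], [0.614, -0.315, 0.129], [0.626, -0.316, 0.131], [0.619, -0.319, 0.131], [0.631, -0.32, 0.132], [0.621, -0.319, 0.127], [0.633, -0.324, 0.134], [0.624, -0.325, 0.131], [0.636, -0.325, 0.131], [0.626, -0.328, 0.131], [0.638, -0.326, 0.13], [0.631, -0.33, 0.13], [0.624, -0.328, 0.124], [0.636, -0.331, 0.127], [0.631, -0.333, 0.127], [0.629, -0.335, 0.125], [0.641, -0.332, 0.122]]
```

```bash
python3 - <<'E'
from h import *
R={}
for n,(v0,v1,u0,u1) in (('top',(140,240,295,395)),('side',(170,310,195,325))):
    c=load(n);P=cloud(c);p=c['pixels']
    s=np.zeros(P.shape[:2],bool);s[v0:v1,u0:u1]=1
    g=s&(P[...,2]>.112)&(P[...,2]<.137)&(p.max(-1)<75)&(P[...,0]>.58)
    A=P[g];m=A.mean(0);d=np.linalg.svd(A-m)[2][0];d*=np.sign(d[0])
    t=(A-m)@d
    print(n,'grip',len(A),m.round(4),d.round(3),np.degrees(np.arctan2(d[1],d[0])).round(1),'tip',(m+d*t.max()).round(4), (m+d*t.min()).round(4))
    a=s&(P[...,2]>.125)&(P[...,2]<.16)&(P[...,0]<.50)&(P[...,0]>.44)
    A=P[a];print(' arm',len(A),A.mean(0).round(4))
    b=s&(P[...,2]>.007)&(P[...,2]<.018)&(P[...,1]<-.09)&(p.min(-1)>0)
    B=P[b][:,:2];print(' board',len(B),cv2.minAreaRect((B*1000).astype(np.float32)))
    cv2.imwrite('pics/m_%s.png'%n,cv2.resize((b[v0:v1,u0:u1]*255).astype(np.uint8),None,fx=4,fy=4,interpolation=0))
    hmap=np.clip(P[v0:v1,u0:u1,2]/.16*255,0,255);cv2.imwrite('pics/h_%s.png'%n,cv2.resize(cv2.applyColorMap(np.nan_to_num(hmap).astype(np.uint8),cv2.COLORMAP_JET),None,fx=4,fy=4,interpolation=0))
E
python3 -c "
import cv2,numpy as np
a=[cv2.imread('pics/%s.png'%n) for n in('m_top','h_top')]
cv2.imwrite('pics/q.png',np.hstack(a))
a=[cv2.imread('pics/%s.png'%n) for n in('m_side','h_side')]
cv2.imwrite('pics/q2.png',cv2.resize(np.hstack(a),None,fx=.75,fy=.75))"
```

```text
top grip 99 [ 0.6152 -0.3061  0.1303] [ 0.704 -0.71  -0.033] -45.2 tip [ 0.6381 -0.3292  0.1292] [ 0.5924 -0.2831  0.1314]
 arm 126 [ 0.4743 -0.1691  0.1393]
 board 1372 ((561.037109375, -253.50662231445312), (328.0205383300781, 332.7430114746094), 89.2271728515625)
side grip 164 [ 0.6154 -0.313   0.1282] [ 0.721 -0.692 -0.027] -43.8 tip [ 0.6388 -0.3355  0.1274] [ 0.589  -0.2877  0.1292]
 arm 139 [ 0.4742 -0.1724  0.1378]
 board 1276 ((578.10498046875, -215.25953674316406), (187.33013916015625, 367.1929931640625), 79.30793762207031)
```

View pics/q.png

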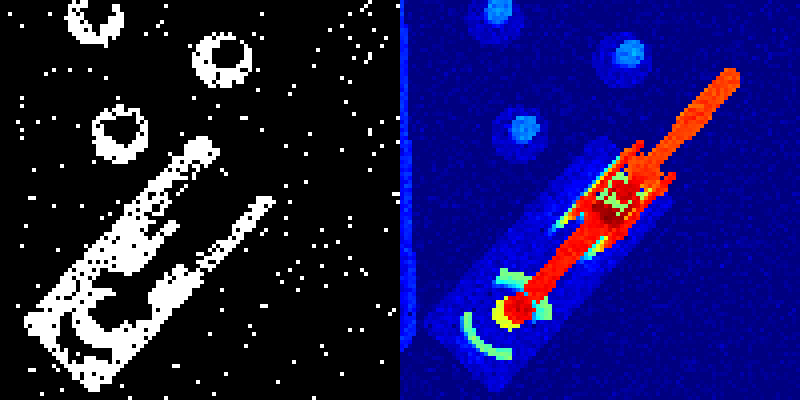

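View pics/q2.png

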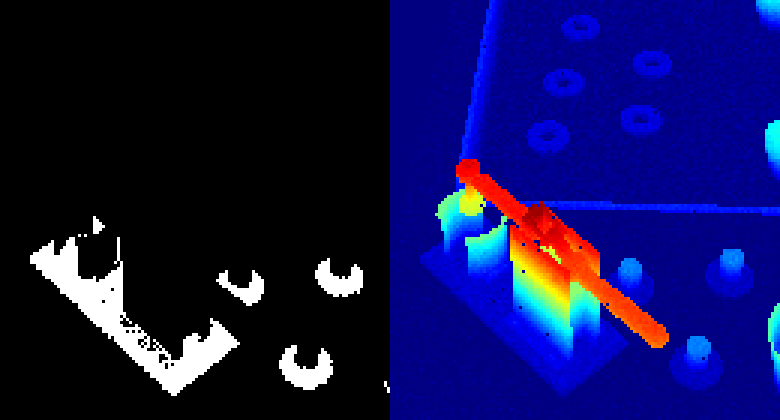

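```bash
cat >> h.py <<'E'
def circ(A,r=None,it=6,tol=.004):
    from scipy.optimize import least_squares
    x0=np.r_[(A.min(0)+A.max(0))/2, .03] if r is None else (A.min(0)+A.max(0))/2
    f=lambda x:np.hypot(A[:,0]-x[0],A[:,1]-x[1])-(x[2] if r is None else r)
    return least_squares(f,x0,loss='soft_l1',f_scale=.001).x
E
python3 - <<'E'
from h import *
for n in('top','side'):
    c=load(n);P=cloud(c)
    m=(P[...,2]>.0755)&(P[...,2]<.082)&(np.hypot(P[...,0]-.448,P[...,1]+.152)<.045)
    m&=np.hypot(P[...,0]-.448,P[...,1]+.152)>.02
    A=P[m][:,:2];print(n,len(A),A.min(0),A.max(0),circ(A).round(4),circ(A,.0325).round(4))
    # rings
    for x,y in[(.639,.176),(.624,.069),(.5456,.248),(.5296,.133),(.5164,.034)]:
        m=(P[...,2]>.009)&(P[...,2]<.02)&(np.hypot(P[...,0]-x,P[...,1]-y)<.035)
        A=P[m];print(len(A),A.mean(0).round(4),((A.min(0)+A.max(0))/2).round(4),(A.max(0)-A.min(0)).round(3))
    m=(P[...,2]>.036)&(P[...,2]<.046)&(np.hypot(P[...,0]-.61,P[...,1]+.18)<.025)
    print('knob',P[m].mean(0).round(4),m.sum())
    m=(P[...,2]>.006)&(P[...,2]<.015)&(np.hypot(P[...,0]-.61,P[...,1]+.18)<.035)
    print('capdisc',P[m].mean(0).round(4),circ(P[m][:,:2]) if 0 else '')
E
```

```text
top 44 [ 0.42473416 -0.18760419] [ 0.49063645 -0.1210392 ] [ 0.4584 -0.1532  0.032 ] [ 0.4582 -0.1534]
138 [0.6377 0.1753 0.0141] [0.6391 0.1798 0.0145] [0.048 0.057 0.011]
135 [0.6242 0.0681 0.0144] [0.6241 0.0648 0.0145] [0.048 0.053 0.011]
137 [0.546  0.2484 0.0141] [0.544  0.2474 0.0145] [0.05  0.047 0.011]
139 [0.5308 0.1332 0.0143] [0.5308 0.1352 0.0143] [0.047 0.053 0.01 ]
138 [0.5179 0.0348 0.0142] [0.5182 0.0332 0.0145] [0.056 0.046 0.011]
knob [ 0.6139 -0.1797  0.0403] 30
capdisc [ 0.6125 -0.1787  0.0101] 
side 43 [ 0.42428087 -0.18704416] [ 0.49214405 -0.1236808 ] [ 0.459  -0.1547  0.0326] [ 0.4589 -0.1547]
85 [0.6407 0.172  0.0141] [0.6407 0.1716 0.0134] [0.045 0.052 0.008]
103 [0.6263 0.0645 0.014 ] [0.6274 0.0662 0.0141] [0.046 0.048 0.01 ]
75 [0.5481 0.2446 0.0139] [0.5472 0.2462 0.0142] [0.048 0.053 0.01 ]
90 [0.5323 0.1293 0.0138] [0.5318 0.1316 0.0135] [0.048 0.048 0.009]
112 [0.5192 0.0304 0.0139] [0.5185 0.0313 0.0135] [0.049 0.052 0.009]
knob [ 0.6149 -0.1821  0.0397] 36
capdisc [ 0.6203 -0.1843  0.0107]
```

```bash
python3 -m pendant '[[[0.02,0.01,0.01],0.13],[[0.03,0.016,0],0.13],[[0.03,0.016,0],0.13],[[0.03,0.016,0],0.13],[[0.03,0.016,0],0.13],[[0.03,0.016,0],0.13],[[0.03,0.016,0],0.13],[[0.03,0.016,0],0.13]]' 0.6 40
python3 -m pendant '[[[0.03,0.016,0],0.13],[[0.03,0.016,0],0.13],[[0.03,0.016,0],0.13],[[0.03,0.016,0],0.13],[[0.03,0.016,0],0.13],[[0.03,0.016,0],0.13],[[0.02,0.016,0],0.13],[[0.02,0.013,0],0.08]]'
python3 -m pendant '[[[0,0,0],0],[[0,0,0],0]]'
```

```text
time: 0.9
tool_pos: [0.4219, -0.4459, 0.2407]
tcp_rot: [[0.2, 0.98, -0.001], [0.98, -0.2, 0.001], [0.001, -0.001, -1.0]]
contact_force: [-0.4, -0.4, -0.5]
width: 0.0511
time: 1.7
tool_pos: [0.6419, -0.3206, 0.2402]
tcp_rot: [[-0.709, 0.705, -0.001], [0.705, 0.709, 0.001], [0.002, -0.0, -1.0]]
contact_force: [-0.4, -0.6, 0.3]
width: 0.0509
time: 1.9
tool_pos: [0.6409, -0.3216, 0.2402]
tcp_rot: [[-0.705, 0.709, -0.002], [0.709, 0.705, 0.0], [0.002, -0.001, -1.0]]
contact_force: [0.1, -0.4, 0.1]
width: 0.0512
```

```bash
python3 -m pendant '[[[-0.007,0,-0.03],0],[[-0.007,0,-0.03],0],[[0,0,-0.02],0],[[0,0,0],0]]'
python3 - <<'E'
from h import *
a=grab('top')['pixels'][120:230,300:410];b=grab('side')['pixels'][190:300,215:325]
f=lambda q:cv2.resize(q,(396,396),interpolation=cv2.INTER_CUBIC)
cv2.imwrite('pics/d1.png',np.hstack([f(a),f(b)]))
E
```

```text
time: 2.3
tool_pos: [0.6243, -0.3221, 0.1568]
tcp_rot: [[-0.703, 0.711, -0.007], [0.711, 0.703, 0.003], [0.007, -0.002, -1.0]]
contact_force: [-0.1, -0.1, -0.4]
width: 0.0513
```

View pics/d1.png

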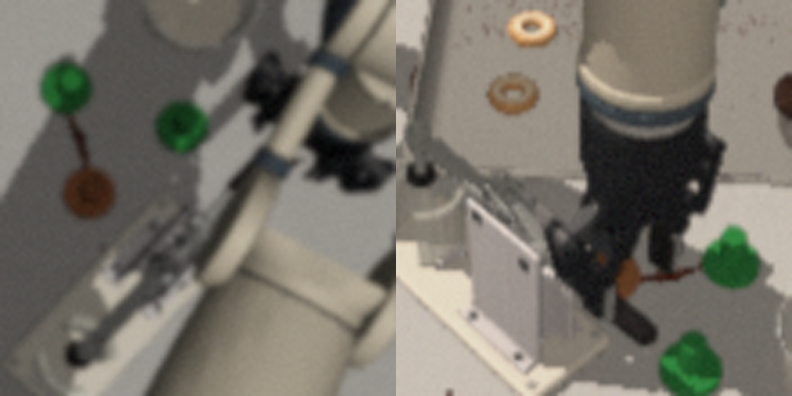

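```bash
python3 -m pendant '[[[0.001,0,-0.025],0],[[0.001,0,-0.025],0],[[0,0,-0.005],0],[[0,0,0],0]]'
python3 -m pendant '[[[0,0,0],0],[[0,0,0],0],[[0,0,0],0],[[0,0,0],0]]' 0.0 45
```

```text
time: 2.8
tool_pos: [0.6288, -0.3221, 0.1068]
tcp_rot: [[-0.705, 0.709, -0.0], [0.709, 0.705, 0.0], [0.0, -0.0, -1.0]]
contact_force: [-1.0, 0.9, 0.2]
width: 0.0512
time: 3.2
tool_pos: [0.6307, -0.3215, 0.109]
tcp_rot: [[-0.706, 0.708, 0.005], [0.708, 0.706, -0.001], [-0.004, 0.003, -1.0]]
contact_force: [5.4, 3.7, 5.4]
width: 0.0158
```

```bash
python3 -m pendant '[[[0,0,0.007],0],[[-0.001,0.001,0.007],0],[[-0.001,0.001,0.007],0],[[-0.001,0.001,0.007],0],[[-0.004,0.004,0.0125],0]]'
```

```text
time: 3.7
tool_pos: [0.6221, -0.3132, 0.1443]
tcp_rot: [[-0.707, 0.708, -0.002], [0.708, 0.707, 0.004], [0.004, 0.001, -1.0]]
contact_force: [1.8, 6.4, -5.4]
width: 0.016
```

```bash
python3 -m pendant '[[[-0.005,0.005,0.012],0],[[-0.006,0.006,0.0107],0],[[-0.007,0.007,0.0093],0],[[-0.008,0.008,0.0078],0],[[-0.005,0.005,0.004],0],[[0,0,0],0]]'
python3 - <<'E'
from h import *
a=grab('top')['pixels'][120:230,300:410];b=grab('side')['pixels'][170:300,195:325]
f=lambda q:cv2.resize(q,(396,396),interpolation=cv2.INTER_CUBIC)
cv2.imwrite('pics/d2.png',np.hstack([f(a),f(b)]))
E
```

```text
time: 4.3
tool_pos: [0.5899, -0.2814, 0.1889]
tcp_rot: [[-0.707, 0.707, -0.004], [0.707, 0.707, 0.004], [0.006, 0.0, -1.0]]
contact_force: [-0.8, 6.2, -4.4]
width: 0.0161
```

View pics/d2.png

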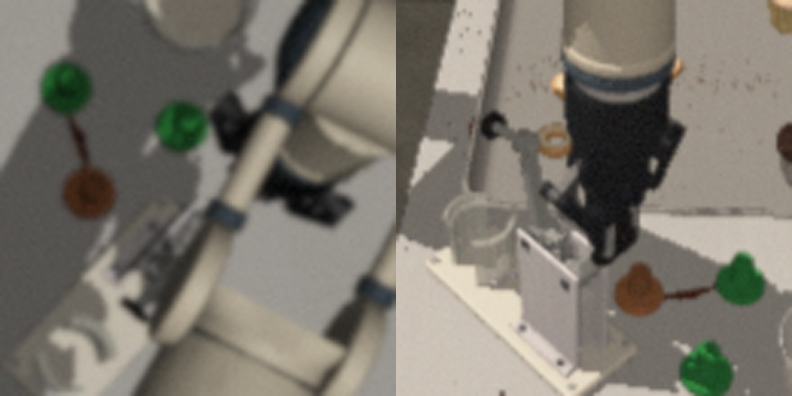

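```bash
python3 -m pendant '[[[0,0,0],0],[[0,0,0],0],[[0,0,0],0]]' 0.7
python3 -m pendant '[[[0,0,0.03],0],[[0,0,0.04],0],[[0,0,0.04],0],[[0,0,0.03],0],[[0,0,0],0]]'
```

```text
time: 4.7
tool_pos: [0.5908, -0.2845, 0.1911]
tcp_rot: [[-0.705, 0.709, 0.0], [0.709, 0.705, -0.001], [-0.001, -0.001, -1.0]]
contact_force: [0.0, 0.2, -0.1]
width: 0.0587
time: 5.2
tool_pos: [0.5912, -0.2845, 0.3378]
tcp_rot: [[-0.705, 0.709, 0.009], [0.709, 0.705, -0.006], [-0.01, 0.003, -1.0]]
contact_force: [1.0, -0.4, 1.4]
width: 0.0598
```

```bash
python3 -m pendant '[[[-0.01,0.0455,0],0],[[-0.01,0.0455,0],0],[[-0.01,0.0455,0],0],[[-0.01,0.0455,0],0],[[-0.01,0.0455,-0.03],0],[[-0.01,0.0455,-0.03],0],[[-0.012,0.0455,-0.03],0],[[0,0,0],0]]' 0.75
python3 - <<'E'
from h import *
a=grab('top')['pixels'][100:240,160:400];cv2.imwrite('pics/d3.png',cv2.resize(a,None,fx=3.3,fy=3.3,interpolation=cv2.INTER_CUBIC))
b=grab('side')['pixels'][140:300,195:365];cv2.imwrite('pics/d4.png',cv2.resize(b,None,fx=3.5,fy=3.5,interpolation=cv2.INTER_CUBIC))
E
```

```text
time: 6.0
tool_pos: [0.519, 0.025, 0.2435]
tcp_rot: [[-0.709, 0.705, -0.009], [0.705, 0.709, 0.002], [0.008, -0.006, -1.0]]
contact_force: [0.2, -0.6, -0.7]
width: 0.0642
```

View pics/d3.png

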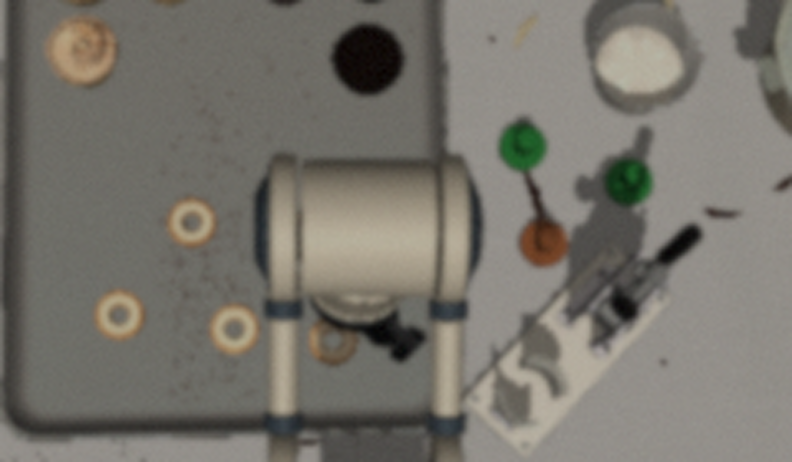

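View pics/d4.png

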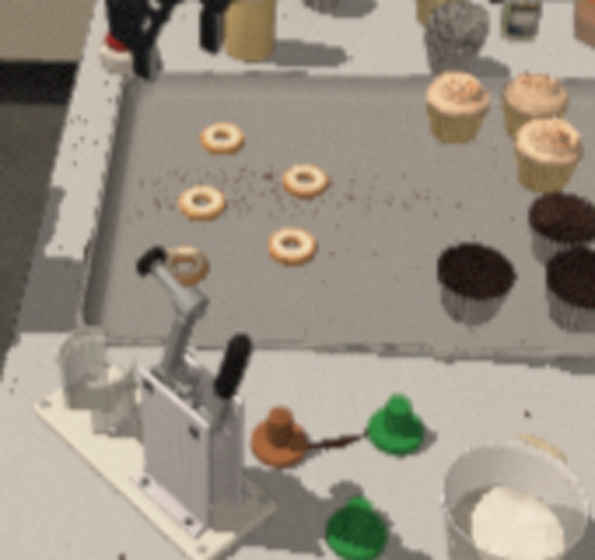

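Run:
```python
from h import *
for n in('top','side'):
    P=cloud(load(n))
    d=np.hypot(P[...,0]-.4587,P[...,1]+.154)
    m=(P[...,2]>.0755)&(P[...,2]<.083)&(d<.042)&(d>.02)
    A=P[m][:,:2];k=circ(A);print(n,len(A),k.round(4),circ(A,.0325).round(4))
    a=np.degrees(np.arctan2(A[:,1]-k[1],A[:,0]-k[0]));print(np.sort(a).round(0).astype(int).tolist())
    m=(d<.25)&(P[...,2]>.155)&(P[...,1]<-.08)&(P[...,0]>.4)
    A=P[m];u=(A[:,:2]-[.4587,-.154])@[.707,-.707];v=(A[:,:2]-[.4587,-.154])@[.707,.707]
    for lo in np.arange(0.06,.22,.02):
        s=(u>lo)&(u<lo+.02)
        if s.any():print(lo.round(2),s.sum(),'z',A[s,2].min().round(3),A[s,2].max().round(3),'v',v[s].mean().round(4))
    for x,y in[(.639,.174),(.6255,.067),(.547,.2465),(.5315,.1315),(.5185,.033)]:
        m=(P[...,2]>.009)&(P[...,2]<.02)&(np.hypot(P[...,0]-x,P[...,1]-y)<.035)
        A=P[m];print(len(A),A.mean(0).round(4) if len(A) else '')
```

```text
top 49 [ 0.4587 -0.1535  0.0326] [ 0.4588 -0.1534]
[-178, -177, -96, -90, -85, -80, -79, -71, -68, -66, -63, -61, -58, -56, -53, -49, -42, -37, -34, -29, -24, -23, -17, -12, -1, -1, 0, 4, 5, 89, 94, 100, 105, 107, 110, 112, 121, 124, 129, 132, 136, 145, 153, 161, 167, 171, 171, 177, 177]
0.06 35 z 0.227 0.251 v 0.0014
0.08 30 z 0.23 0.249 v 0.0012
0.1 56 z 0.161 0.239 v 0.0032
0.12 29 z 0.226 0.238 v 0.0018
0.14 36 z 0.163 0.205 v 0.0029
0.16 57 z 0.188 0.23 v 0.0029
0.18 2 z 0.218 0.222 v 0.0019
139 [0.6386 0.1756 0.0141]
3 [0.6247 0.0681 0.0149]
141 [0.5462 0.2475 0.0142]
147 [0.5305 0.1329 0.0144]
113 [0.5138 0.0363 0.0139]
side 60 [ 0.4594 -0.1555  0.0323] [ 0.4594 -0.1555]
[-179, -176, -174, -173, -93, -88, -83, -78, -73, -68, -67, -61, -57, -51, -50, -45, -39, -34, -34, -29, -26, -21, -18, -11, -1, 0, 8, 86, 86, 92, 92, 97, 97, 102, 103, 108, 109, 112, 114, 117, 119, 123, 128, 136, 139, 140, 144, 144, 146, 147, 152, 153, 157, 163, 163, 165, 166, 169, 177, 177]
0.06 5 z 0.228 0.248 v -0.0071
0.08 65 z 0.226 0.25 v -0.0007
0.1 100 z 0.156 0.236 v -0.0022
0.12 72 z 0.202 0.235 v -0.0009
0.14 9 z 0.156 0.185 v -0.0043
0.16 116 z 0.157 0.228 v -0.0028
0.18 12 z 0.213 0.224 v 0.0013
87 [0.64   0.1714 0.0139]
105 [0.6264 0.0646 0.0138]
77 [0.5483 0.2438 0.014 ]
89 [0.5324 0.1294 0.0139]
90 [0.5229 0.0324 0.0142]
```

Run:
```python
from h import *
t=np.array([.519,.025,.2435])
a=np.arctan2(.025,.519);er=np.array([np.cos(a),np.sin(a)]);el=np.array([-er[1],er[0]])
for n in('top','side'):
    P=cloud(load(n));q=P-t;r=q[...,:2]@er;l=q[...,:2]@el;z=q[...,2]
    m=(z>-.01)&(np.hypot(r,l)<.2)&(P[...,1]>-.2)
    print(n)
    for lo in np.arange(0,.5,.025):
        s=m&(z>=lo)&(z<lo+.025)
        if s.sum()>3:print(lo.round(3),s.sum(),'r',np.percentile(r[s],[1,99]).round(3),'l',np.percentile(l[s],[1,99]).round(3))
s=telemetry.sense();print(np.round(s['qpos'],3),s['tool_pos'])
```

```text
top
0.05 35 r [-0.055  0.035] l [-0.034  0.041]
0.075 26 r [-0.056  0.038] l [-0.045  0.041]
0.1 97 r [-0.056  0.051] l [-0.052  0.041]
0.125 25 r [-0.037 -0.016] l [-0.03   0.033]
0.15 31 r [-0.037 -0.016] l [-0.022  0.033]
0.175 18 r [-0.038 -0.019] l [-0.018  0.034]
0.2 60 r [-0.038 -0.021] l [-0.029  0.031]
0.225 37 r [-0.036 -0.024] l [-0.023  0.027]
0.25 109 r [-0.148 -0.027] l [-0.034  0.051]
0.275 151 r [-0.156 -0.035] l [-0.034  0.051]
0.3 756 r [-0.196 -0.037] l [-0.054  0.069]
0.325 1754 r [-0.198 -0.032] l [-0.057  0.069]
0.35 1073 r [-0.044  0.045] l [-0.067  0.067]
0.375 1588 r [-0.028  0.032] l [-0.059  0.059]
side
0.0 53 r [-0.036  0.038] l [-0.037  0.026]
0.025 95 r [-0.035  0.038] l [-0.038  0.027]
0.05 194 r [-0.053  0.056] l [-0.055  0.045]
0.075 275 r [-0.054  0.058] l [-0.056  0.041]
0.1 285 r [-0.054  0.058] l [-0.055  0.041]
0.125 177 r [-0.034  0.038] l [-0.041 -0.012]
0.15 227 r [-0.033  0.038] l [-0.042 -0.012]
0.175 244 r [-0.034  0.04 ] l [-0.043  0.003]
0.2 269 r [-0.036  0.04 ] l [-0.043 -0.005]
0.225 274 r [-0.034  0.04 ] l [-0.042 -0.005]
0.25 441 r [-0.192  0.04 ] l [-0.054 -0.006]
0.275 589 r [-0.193  0.04 ] l [-0.054  0.052]
0.3 1123 r [-0.193  0.037] l [-0.071  0.054]
0.325 1064 r [-0.197  0.05 ] l [-0.074  0.059]
0.35 572 r [-0.042  0.048] l [-0.074  0.045]
0.375 452 r [-0.029  0.036] l [-0.066  0.052]
[-2.400e-02 -1.130e-01  1.403e+00 -1.000e-03  1.853e+00 -8.080e-01] [0.52146195 0.0214708  0.24836799]
```

```bash
python3 -c "
import cv2
from h import *
cv2.imwrite('pics/s5.png',cv2.resize(load('side')['pixels'],(800,600)))"
```

```text
(no output)
```

View pics/s5.png

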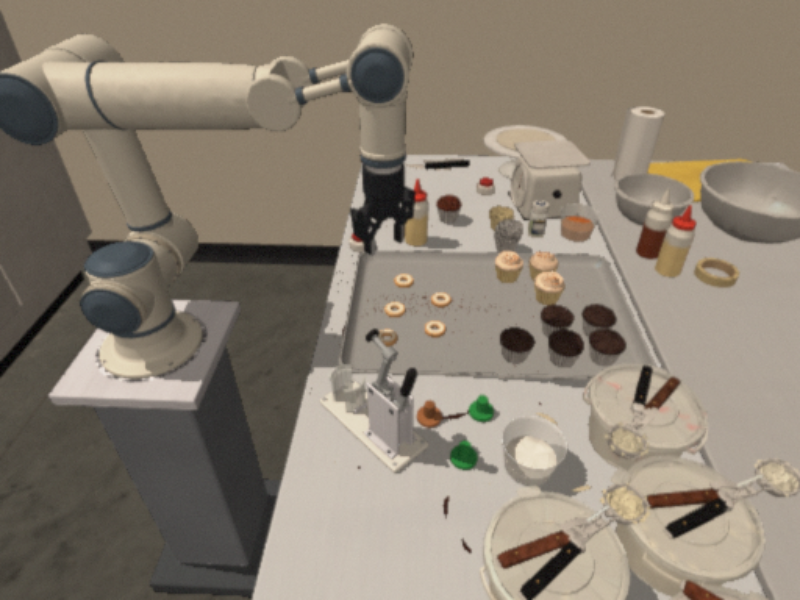

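```bash
python3 -m pendant '[[[-0.002,0.012,-0.04],0],[[0,0,-0.05],0],[[0,0,-0.05],0],[[0,0,-0.05],0],[[0,0,-0.03],0],[[0,0,0],0],[[0,0,0],0]]' 0.75 30
```

```text
time: 6.8
tool_pos: [0.5213, 0.0319, 0.0312]
tcp_rot: [[-0.704, 0.71, 0.002], [0.71, 0.704, -0.0], [-0.001, 0.001, -1.0]]
contact_force: [0.5, 0.1, 0.3]
width: 0.0643
```

```bash
python3 -m pendant '[[[-0.0025,0.001,-0.014],0],[[0,0,-0.014],0],[[0,0,0],0],[[0,0,0],0]]'
python3 - <<'E'
from h import *
c=grab('side');a=c['pixels'][180:250,220:300];cv2.imwrite('pics/e1.png',cv2.resize(a,None,fx=8,fy=8,interpolation=cv2.INTER_CUBIC))
E
```

```text
time: 7.2
tool_pos: [0.5174, 0.0341, 0.0014]
tcp_rot: [[-0.706, 0.709, -0.001], [0.709, 0.706, -0.0], [0.0, -0.0, -1.0]]
contact_force: [-0.3, -0.3, 0.4]
width: 0.0643
```

View pics/e1.png

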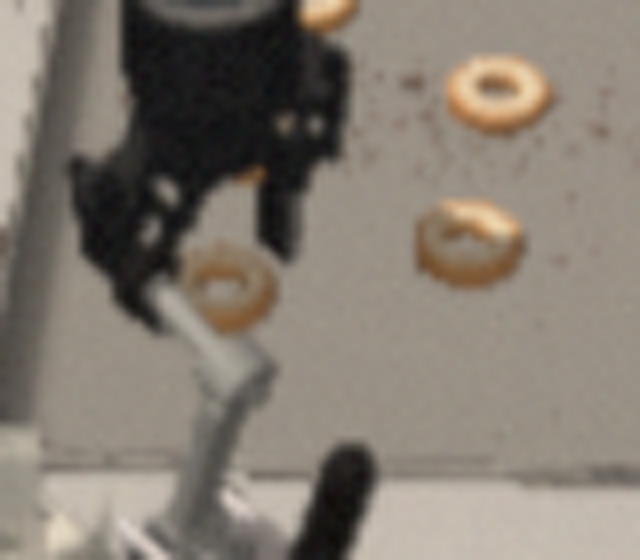

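```bash
python3 -m pendant '[[[0,0,0.001],0],[[0,0,0],0],[[0,0,0],0],[[0,0,0],0]]' 0.3 25
```

```text
time: 7.65
tool_pos: [0.5182, 0.0341, 0.0035]
tcp_rot: [[-0.705, 0.709, 0.002], [0.709, 0.705, 0.0], [-0.001, 0.001, -1.0]]
contact_force: [-0.5, -0.1, 4.2]
width: 0.0487
```

```bash
python3 -m pendant '[[[0,0,0.04],0],[[0,0,0.045],0],[[-0.012,-0.035,0.04],0],[[-0.015,-0.045,0],0],[[-0.015,-0.045,0],0],[[-0.012,-0.04,0],0],[[-0.005,-0.0235,0],0],[[0,0,0],0]]'
python3 -m pendant '[[[0,0,0],0],[[0,0,0],0]]'
```

```text
time: 8.45
tool_pos: [0.4586, -0.1542, 0.1239]
tcp_rot: [[-0.702, 0.712, -0.001], [0.712, 0.702, -0.001], [0.0, -0.001, -1.0]]
contact_force: [-0.5, 0.0, -0.2]
width: 0.0487
time: 8.65
tool_pos: [0.4597, -0.1507, 0.124]
tcp_rot: [[-0.706, 0.708, -0.0], [0.708, 0.706, 0.001], [0.001, 0.0, -1.0]]
contact_force: [-0.4, 0.0, -0.5]
width: 0.0486
```

```bash
python3 -m pendant '[[[0,-0.003,0],0],[[0,0,0],0],[[0,0,0],0]]'
python3 - <<'E'
from h import *
for i in range(3):
    c=grab('side') if i<2 else grab('top');s=telemetry.sense();print(s['tool_pos'].round(4) if hasattr(s['tool_pos'],'round') else s['tool_pos'])
a=load('side')['pixels'][180:280,200:300];b=load('top')['pixels'][160:260,260:360]
f=lambda q:cv2.resize(q,(396,396),interpolation=cv2.INTER_CUBIC)
cv2.imwrite('pics/e2.png',np.hstack([f(a),f(b)]))
for n in('side','top'):
    P=cloud(load(n));d=np.hypot(P[...,0]-.459,P[...,1]+.1545)
    m=(d<.035)&(P[...,2]>.118)&(P[...,2]<.145)&(load(n)['pixels'][...,2]>90)
    A=P[m];print(n,len(A),A.mean(0) if len(A) else '',A.min(0),A.max(0))
E
```

```text
time: 8.95
tool_pos: [0.4598, -0.1541, 0.1242]
tcp_rot: [[-0.706, 0.708, -0.0], [0.708, 0.706, 0.0], [0.0, 0.0, -1.0]]
contact_force: [-0.1, -0.4, -0.1]
width: 0.0486
[ 0.4597 -0.1541  0.1242]
[ 0.4597 -0.1542  0.1243]
[ 0.4597 -0.1543  0.1243]
side 168 [ 0.4637054  -0.15899791  0.1338465 ] [ 0.44118078 -0.18359894  0.12348417] [ 0.48733706 -0.13018542  0.14499696]
top 5 [ 0.43781072 -0.14584287  0.13534007] [ 0.43633952 -0.1493958   0.13051675] [ 0.43965648 -0.14327631  0.13941246]
```

View pics/e2.png

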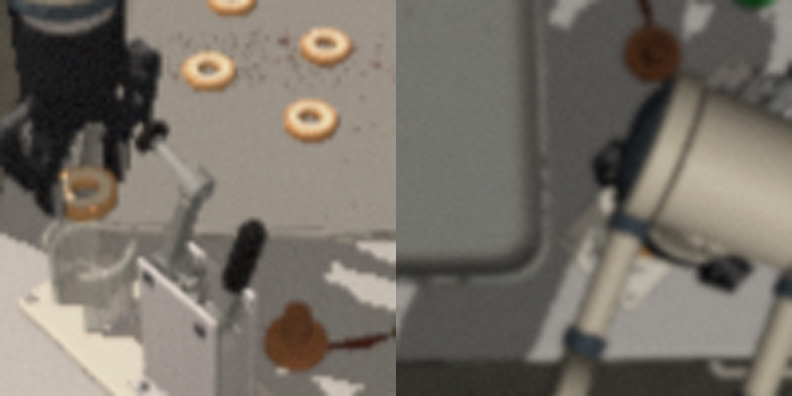

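Run:
```python
from h import *
c=load('side');P=cloud(c);p=c['pixels'].astype(int)
d=np.hypot(P[...,0]-.462,P[...,1]+.157)
col=(p[...,2]>p[...,0]+25)&(p[...,2]>70)
m=(d<.045)&(P[...,2]>.1)&(P[...,2]<.16)&col
A=P[m];print(len(A),np.histogram(A[:,2],bins=np.arange(.11,.15,.002)))
zt=np.percentile(A[:,2],95);T=A[A[:,2]>zt-.004];print(zt,T.mean(0),(T.min(0)+T.max(0))/2,T.max(0)-T.min(0))
O=A[:,:2];print(circ(O[A[:,2]<zt-.004],.025))
```

```text
164 (array([ 0,  0,  0,  0,  0,  0,  1,  6,  7,  7, 11, 35, 67, 23,  4,  0,  1,
        1,  0]), array([0.11 , 0.112, 0.114, 0.116, 0.118, 0.12 , 0.122, 0.124, 0.126,
       0.128, 0.13 , 0.132, 0.134, 0.136, 0.138, 0.14 , 0.142, 0.144,
       0.146, 0.148]))
0.13779778872864495 [ 0.4627555  -0.15716788  0.13588878] [ 0.46335689 -0.15810898  0.14594665] [0.03959773 0.04535934 0.02425538]
[ 0.45843094 -0.15578995]
```

```bash
python3 -m pendant '[[[-0.0005,0,-0.025],0],[[0,0,-0.025],0],[[0,0,-0.015],0],[[0,0,0],0]]'
```

```text
time: 9.5
tool_pos: [0.4576, -0.1539, 0.0566]
tcp_rot: [[-0.705, 0.709, -0.004], [0.709, 0.705, 0.002], [0.004, -0.002, -1.0]]
contact_force: [-0.5, -0.1, -0.3]
width: 0.0487
```

```bash
python3 -m pendant '[[[0,0,-0.015],0],[[0,0,-0.015],0],[[0,0,-0.010],0],[[0,0,0],0]]'
```

```text
time: 9.9
tool_pos: [0.458, -0.1542, 0.0171]
tcp_rot: [[-0.705, 0.709, -0.003], [0.709, 0.705, 0.001], [0.003, -0.001, -1.0]]
contact_force: [-1.8, 0.3, 0.3]
width: 0.0486
```

```bash
python3 -m pendant '[[[0,0,-0.004],0],[[0,0,0],0],[[0,0,0],0]]'
```

```text
time: 10.2
tool_pos: [0.4594, -0.1547, 0.0158]
tcp_rot: [[-0.705, 0.709, 0.001], [0.709, 0.705, -0.0], [-0.001, 0.0, -1.0]]
contact_force: [0.2, -0.6, -0.4]
width: 0.0485
```

```bash
python3 -m pendant '[[[0,0,-0.002],0],[[0,0,0],0],[[0,0,0],0]]'
python3 -m pendant '[[[0,0,0],0],[[0,0,0],0],[[0,0,0.0],0],[[0,0,0.02],0],[[0,0,0.03],0],[[0,0,0.04],0],[[0,0,0.03],0],[[0,0,0],0]]' 0.75
```

```text
time: 10.5
tool_pos: [0.4593, -0.1547, 0.0135]
tcp_rot: [[-0.705, 0.709, 0.0], [0.709, 0.705, -0.0], [-0.001, 0.0, -1.0]]
contact_force: [0.1, -0.8, 1.0]
width: 0.0483
time: 11.3
tool_pos: [0.4613, -0.1555, 0.139]
tcp_rot: [[-0.705, 0.709, 0.009], [0.709, 0.705, -0.004], [-0.009, 0.004, -1.0]]
contact_force: [-0.0, -0.6, 0.0]
width: 0.0639
```

```bash
python3 -m pendant '[[[0.012,0.0475,0],0],[[0.012,0.0475,0],0],[[0.012,0.0475,0],0],[[0.012,0.0475,0],0],[[0.012,0.0475,0],0],[[0.0125,0.0475,0],0],[[0,0,-0.02],0],[[0,0,0],0]]'
cat > look.py <<'E'
from h import *
import sys
rings=[(.639,.1735),(.6253,.0665),(.547,.246),(.5315,.1315)]
for n in('top','side'):
    c=grab(n);P=cloud(c);p=c['pixels'].astype(int)
    col=(p[...,2]>p[...,0]+20)&(P[...,2]>.009)&(P[...,2]<.02)&(P[...,0]<.69)&(P[...,0]>.44)&(P[...,1]>-.06)&(P[...,1]<.34)
    k,lab,st,ce=cv2.connectedComponentsWithStats(cv2.morphologyEx(col.astype(np.uint8),cv2.MORPH_CLOSE,np.ones((3,3))))
    for i in range(1,k):
        if st[i,4]>25:
            A=P[(lab==i)&col];print(n,st[i,4],ce[i].round(0),A.mean(0).round(4))
    d=np.hypot(P[...,0]-.459,P[...,1]+.1545);m=(d<.024)&(P[...,2]<.09)
    A=P[m];print(n,'tube z hist',np.histogram(A[:,2],bins=np.arange(0,.09,.006))[0], A[A[:,2]<.07].mean(0).round(4))
    m=(P[...,2]>.036)&(P[...,2]<.046)&(np.hypot(P[...,0]-.61,P[...,1]+.18)<.05)&(p[...,2]>p[...,1]+15)
    print(n,'knob',P[m].mean(0).round(4) if m.any() else '',m.sum())
s=telemetry.sense();print(np.round(s['tool_pos'],4),s['time'])
a=load('top')['pixels'][120:240,170:340];b=load('side')['pixels'][150:270,195:365]
f=lambda q:cv2.resize(q,(560,395),interpolation=cv2.INTER_CUBIC)[:,:]
im=np.vstack([f(a),f(b)]);cv2.imwrite('pics/'+sys.argv[1],cv2.resize(im,(425,600)))
E
python3 look.py f1.png
```

```text
time: 12.1
tool_pos: [0.5298, 0.1315, 0.1094]
tcp_rot: [[-0.707, 0.707, -0.006], [0.707, 0.707, -0.001], [0.003, -0.005, -1.0]]
contact_force: [0.2, 0.2, -0.5]
width: 0.0636
top 49 [254. 170.] [0.627  0.0538 0.0149]
top 91 [193. 196.] [0.5405 0.2561 0.0141]
top 27 [229. 204.] [0.5122 0.137  0.0139]
top tube z hist [ 0 10 17 59 67  5  0  0  0  0  0  0  0  0] [ 0.4596 -0.1557  0.0225]
top knob [ 0.6139 -0.1793  0.0408] 32
side 86 [258. 179.] [0.5476 0.245  0.0136]
side 92 [282. 191.] [0.6407 0.1726 0.0136]
side 100 [253. 197.] [0.5323 0.1299 0.0139]
side 114 [278. 209.] [0.6261 0.0651 0.0136]
side tube z hist [ 0  2  0 16 28  0  0  0  0  0  0  0  0  0] [ 0.4457 -0.1582  0.0236]
side knob [ 0.6153 -0.1824  0.0401] 36
[0.5309 0.13   0.1122] 12.2
```

View pics/f1.png

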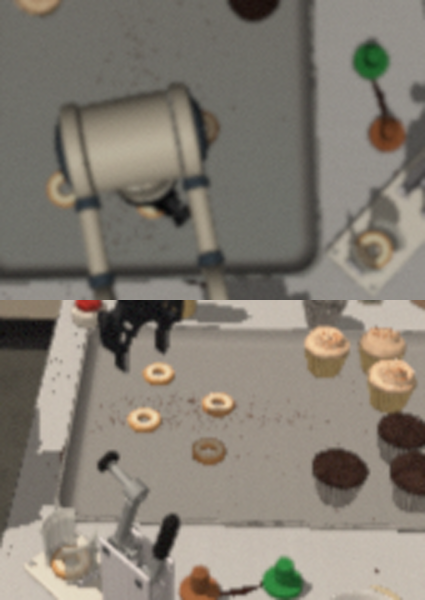

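```bash
python3 -m pendant '[[[0.0005,0.001,-0.04],0],[[0,0,-0.04],0],[[0,0,-0.015],0],[[0,0,0],0],[[0,0,0],0]]' 0.75
python3 -m pendant '[[[0,0,-0.013],0],[[0,0,0],0],[[0,0,0],0]]'
```

```text
time: 12.7
tool_pos: [0.5331, 0.131, 0.0202]
tcp_rot: [[-0.705, 0.71, 0.002], [0.71, 0.705, 0.0], [-0.001, 0.002, -1.0]]
contact_force: [0.0, -1.2, 0.2]
width: 0.064
time: 13.0
tool_pos: [0.5322, 0.1315, 0.0056]
tcp_rot: [[-0.705, 0.709, 0.0], [0.709, 0.705, 0.0], [-0.0, 0.0, -1.0]]
contact_force: [-0.4, 0.7, -0.6]
width: 0.0638
```

```bash
python3 -m pendant '[[[0,0,-0.003],0],[[0,0,0],0]]'
python3 -m pendant '[[[0,0,0],0],[[0,0,0],0],[[0,0,0],0],[[0,0,0],0]]' 0.3 25
```

```text
time: 13.2
tool_pos: [0.5321, 0.1315, 0.0022]
tcp_rot: [[-0.705, 0.709, -0.0], [0.709, 0.705, -0.0], [0.0, -0.0, -1.0]]
contact_force: [0.3, 0.6, 0.4]
width: 0.0638
time: 13.6
tool_pos: [0.5324, 0.1315, 0.0027]
tcp_rot: [[-0.705, 0.709, 0.001], [0.709, 0.705, 0.0], [-0.0, 0.001, -1.0]]
contact_force: [0.3, -0.6, 2.7]
width: 0.0486
```

```bash
python3 -m pendant '[[[0,0,0.04],0],[[0,0,0.045],0],[[-0.009,-0.03,0.037],0],[[-0.012,-0.048,0],0],[[-0.012,-0.048,0],0],[[-0.012,-0.048,0],0],[[-0.012,-0.048,0],0],[[-0.0094,-0.04,0],0]]'
python3 -m pendant '[[[-0.007,-0.024,0],0],[[0,0,0],0],[[0,0,0],0],[[0,0,0],0]]'
```

```text
time: 14.4
tool_pos: [0.4646, -0.1327, 0.1242]
tcp_rot: [[-0.705, 0.709, 0.0], [0.709, 0.705, -0.0], [-0.0, -0.0, -1.0]]
contact_force: [0.7, -0.3, -0.7]
width: 0.0484
time: 14.8
tool_pos: [0.4589, -0.1537, 0.1241]
tcp_rot: [[-0.706, 0.708, -0.0], [0.708, 0.706, 0.001], [0.001, 0.0, -1.0]]
contact_force: [0.2, 0.2, 0.0]
width: 0.0486
```

```bash
python3 -m pendant '[[[0,-0.0005,-0.025],0],[[0,0,-0.025],0],[[0,0,-0.02],0],[[0,0,-0.015],0],[[0,0,-0.008],0],[[0,0,0],0],[[0,0,0],0]]'
```

```text
time: 15.5
tool_pos: [0.4588, -0.1547, 0.0318]
tcp_rot: [[-0.706, 0.708, -0.0], [0.708, 0.706, 0.0], [0.0, 0.0, -1.0]]
contact_force: [0.6, 0.2, -0.6]
width: 0.0489
```

```bash
python3 -m pendant '[[[0,0,-0.006],0],[[0,0,0],0],[[0,0,0],0]]'
python3 -m pendant '[[[0,0,0],0],[[0,0,0],0],[[0,0,0.0],0],[[0,0,0.02],0],[[0,0,0.03],0],[[0,0,0.04],0],[[0,0,0.02],0],[[0.005,0.03,0],0]]' 0.75
```

```text
time: 15.8
tool_pos: [0.4587, -0.1551, 0.0253]
tcp_rot: [[-0.705, 0.709, 0.0], [0.709, 0.705, 0.0], [-0.0, 0.0, -1.0]]
contact_force: [1.4, -0.7, -0.8]
width: 0.0484
time: 16.6
tool_pos: [0.4651, -0.1276, 0.1398]
tcp_rot: [[-0.703, 0.711, 0.006], [0.711, 0.703, -0.004], [-0.007, 0.002, -1.0]]
contact_force: [0.6, 0.4, 0.8]
width: 0.0638
```

```bash
python3 -m pendant '[[[0.03,0.036,0],0],[[0.03,0.036,0],0],[[0.03,0.036,0],0],[[0.03,0.036,0],0],[[0.03,0.036,0],0],[[0.011,0.0115,-0.02],0],[[0,0,0],0]]'
python3 look.py f2.png
```

```text
time: 17.3
tool_pos: [0.6241, 0.0685, 0.1114]
tcp_rot: [[-0.708, 0.707, -0.006], [0.707, 0.708, 0.0], [0.004, -0.004, -1.0]]
contact_force: [-0.4, -0.0, -1.0]
width: 0.064
top 152 [218. 167.] [0.6397 0.1752 0.0144]
top 67 [248. 174.] [0.6143 0.0757 0.0144]
top 155 [196. 195.] [0.5459 0.2474 0.0141]
top tube z hist [ 0 12 10  1  4 64 70  4  0  0  0  0  0  0] [ 0.4587 -0.155   0.0329]
top knob [ 0.6143 -0.1797  0.0398] 29
side 80 [258. 179.] [0.5455 0.2445 0.0138]
side 96 [282. 191.] [0.6405 0.1714 0.014 ]
side 116 [278. 210.] [0.6261 0.0647 0.0142]
side tube z hist [ 0  0  2  2  1 25 45  0  0  0  0  0  0  0] [ 0.4499 -0.1516  0.0353]
side knob [ 0.6151 -0.1828  0.0403] 37
[0.624  0.0662 0.1143] 17.4
```

View pics/f2.png

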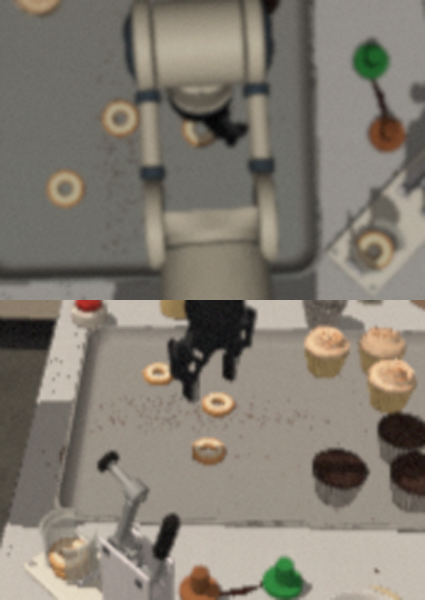

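Two in the tube, flat (z≈0.036). Third ring at (0.6253, 0.0665) unmoved.

```bash
python3 -m pendant '[[[0.0005,0.0005,-0.04],0],[[0,0,-0.04],0],[[0,0,-0.015],0],[[0,0,0],0],[[0,0,0],0]]' 0.75
python3 -m pendant '[[[0,0,-0.014],0],[[0,0,0],0],[[0,0,0],0]]'
```

```text
time: 17.9
tool_pos: [0.626, 0.0663, 0.0225]
tcp_rot: [[-0.705, 0.709, 0.002], [0.709, 0.705, 0.0], [-0.002, 0.002, -1.0]]
contact_force: [0.0, 0.3, 0.9]
width: 0.0641
time: 18.2
tool_pos: [0.6253, 0.0669, 0.0066]
tcp_rot: [[-0.705, 0.709, 0.0], [0.709, 0.705, -0.0], [-0.0, 0.0, -1.0]]
contact_force: [0.5, -0.6, 0.4]
width: 0.0639
```

```bash
python3 -m pendant '[[[0,0,-0.004],0],[[0,0,0],0]]'
python3 -m pendant '[[[0,0,0],0],[[0,0,0],0],[[0,0,0],0],[[0,0,0],0]]' 0.3 25
python3 -m pendant '[[[0,0,0.04],0],[[0,0,0.045],0],[[-0.02,-0.025,0.036],0],[[-0.028,-0.038,0],0],[[-0.03,-0.04,0],0],[[-0.03,-0.04,0],0],[[-0.03,-0.04,0],0],[[-0.022,-0.032,0],0]]'
python3 -m pendant '[[[-0.0063,-0.0064,0],0],[[0,0,0],0],[[0,0,0],0],[[0,0,0],0]]'
```

```text
time: 18.4
tool_pos: [0.6251, 0.067, 0.002]
tcp_rot: [[-0.705, 0.709, -0.0], [0.709, 0.705, -0.0], [0.0, -0.0, -1.0]]
contact_force: [-0.1, -0.2, -1.3]
width: 0.0643
time: 18.8
tool_pos: [0.6254, 0.067, 0.0025]
tcp_rot: [[-0.705, 0.709, 0.001], [0.709, 0.705, 0.0], [-0.0, 0.0, -1.0]]
contact_force: [0.1, 0.6, 1.7]
width: 0.0485
time: 19.6
tool_pos: [0.4633, -0.1497, 0.1232]
tcp_rot: [[-0.705, 0.709, -0.0], [0.709, 0.705, -0.001], [-0.0, -0.0, -1.0]]
contact_force: [0.6, -0.5, -0.8]
width: 0.0485
time: 20.0
tool_pos: [0.4596, -0.1534, 0.1232]
tcp_rot: [[-0.707, 0.708, 0.0], [0.708, 0.707, 0.001], [0.0, 0.0, -1.0]]
contact_force: [0.6, -0.3, -0.4]
width: 0.0485
```

```bash
python3 -m pendant '[[[-0.0005,-0.001,-0.025],0],[[0,0,-0.025],0],[[0,0,-0.018],0],[[0,0,-0.012],0],[[0,0,0],0],[[0,0,0],0]]'
python3 -m pendant '[[[0,0,-0.006],0],[[0,0,0],0],[[0,0,0],0]]'
```

```text
time: 20.6
tool_pos: [0.4588, -0.1551, 0.0438]
tcp_rot: [[-0.706, 0.708, 0.0], [0.708, 0.706, -0.0], [-0.0, 0.0, -1.0]]
contact_force: [0.2, 0.2, -0.3]
width: 0.0482
time: 20.9
tool_pos: [0.4585, -0.1556, 0.0376]
tcp_rot: [[-0.705, 0.709, 0.0], [0.709, 0.705, -0.0], [-0.0, 0.0, -1.0]]
contact_force: [0.9, 0.5, -0.4]
width: 0.0488
```

```bash
python3 -m pendant '[[[0,0,0],0],[[0,0,0],0],[[0,0,0.0],0],[[0,0,0.02],0],[[0,0,0.03],0],[[0,0,0.04],0],[[0.002,0.01,0.01],0],[[0.01,0.04,0],0]]' 0.75
python3 -m pendant '[[[0.0105,0.048,0],0],[[0.0105,0.048,0],0],[[0.0105,0.048,0],0],[[0.0105,0.048,0],0],[[0.0105,0.048,0],0],[[0.0105,0.048,0],0],[[0.0105,0.048,-0.01],0],[[0.003,0.015,-0.01],0]]'
python3 -m pendant '[[[0,0,0],0]]'
python3 look.py f3.png
```

```text
time: 21.7
tool_pos: [0.4714, -0.1076, 0.1404]
tcp_rot: [[-0.702, 0.712, 0.005], [0.712, 0.702, -0.003], [-0.006, 0.001, -1.0]]
contact_force: [1.8, 1.3, 0.6]
width: 0.0644
time: 22.5
tool_pos: [0.5466, 0.25, 0.1164]
tcp_rot: [[-0.708, 0.706, -0.0], [0.706, 0.708, 0.002], [0.001, 0.001, -1.0]]
contact_force: [-0.4, -0.8, 0.1]
width: 0.0644
time: 22.6
tool_pos: [0.5455, 0.2473, 0.1143]
tcp_rot: [[-0.708, 0.706, -0.004], [0.706, 0.708, -0.001], [0.002, -0.004, -1.0]]
contact_force: [0.3, -0.5, -0.5]
width: 0.0642
top 144 [217. 167.] [0.6393 0.1763 0.0144]
top tube z hist [ 0  7 10  1  3  4  5 60 81  8  0  0  0  0] [ 0.4589 -0.1548  0.044 ]
top knob [ 0.614  -0.1798  0.0406] 34
side 83 [258. 179.] [0.5476 0.2447 0.0141]
side 94 [282. 191.] [0.6407 0.1719 0.0138]
side tube z hist [ 0  0  2  3  2  4  1 43 43  0  0  0  0  0] [ 0.4528 -0.1523  0.0453]
side knob [ 0.615  -0.1828  0.0402] 37
[0.5464 0.2447 0.1164] 22.7
```

View pics/f3.png

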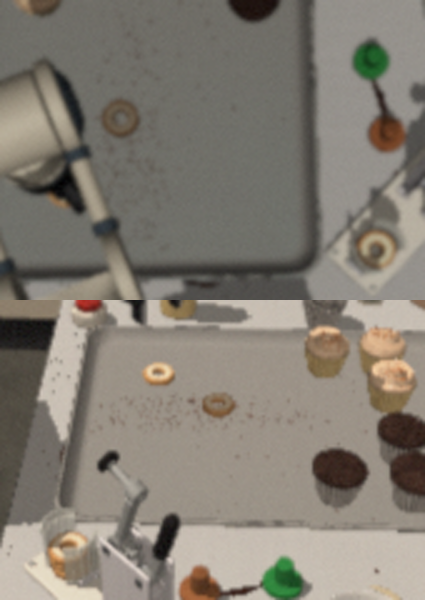

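```bash
python3 -m pendant '[[[0,0.001,-0.04],0],[[0,0,-0.04],0],[[0,0,-0.018],0],[[0,0,0],0],[[0,0,0],0]]' 0.75
python3 -m pendant '[[[0,0,-0.012],0],[[0,0,0],0],[[0,0,0],0]]'
```

```text
time: 23.2
tool_pos: [0.5475, 0.2452, 0.0206]
tcp_rot: [[-0.704, 0.71, 0.001], [0.71, 0.704, 0.0], [-0.001, 0.001, -1.0]]
contact_force: [0.9, -0.2, 0.4]
width: 0.0638
time: 23.5
tool_pos: [0.5471, 0.2463, 0.0078]
tcp_rot: [[-0.705, 0.709, 0.001], [0.709, 0.705, 0.0], [-0.0, 0.001, -1.0]]
contact_force: [0.3, 0.4, 0.2]
width: 0.064
```

```bash
python3 -m pendant '[[[0,0,-0.005],0],[[0,0,0],0]]'
python3 -m pendant '[[[0,0,0],0],[[0,0,0],0],[[0,0,0],0],[[0,0,0],0]]' 0.3 25
python3 -m pendant '[[[0,0,0.04],0],[[0,0,0.045],0],[[-0.007,-0.03,0.036],0],[[-0.01,-0.046,0],0],[[-0.01,-0.046,0],0],[[-0.01,-0.046,0],0],[[-0.01,-0.046,0],0],[[-0.01,-0.046,0],0]]'
python3 -m pendant '[[[-0.01,-0.046,0],0],[[-0.01,-0.046,0],0],[[-0.008,-0.035,0],0],[[-0.003,-0.0142,0],0],[[0,0,0],0],[[0,0,0],0],[[0,0,0],0]]'
```

```text
time: 23.7
tool_pos: [0.5466, 0.2464, 0.0018]
tcp_rot: [[-0.706, 0.709, -0.001], [0.709, 0.706, -0.0], [0.0, -0.001, -1.0]]
contact_force: [1.5, 0.4, -0.9]
width: 0.0643
time: 24.1
tool_pos: [0.547, 0.2465, 0.0025]
tcp_rot: [[-0.705, 0.709, 0.0], [0.709, 0.705, 0.0], [-0.0, 0.0, -1.0]]
contact_force: [0.0, 0.4, 0.6]
width: 0.0482
time: 24.9
tool_pos: [0.4891, -0.0152, 0.1233]
tcp_rot: [[-0.706, 0.709, 0.0], [0.709, 0.706, -0.0], [-0.0, 0.0, -1.0]]
contact_force: [0.5, 0.7, -0.4]
width: 0.0482
time: 25.6
tool_pos: [0.4593, -0.1535, 0.1232]
tcp_rot: [[-0.707, 0.708, 0.0], [0.708, 0.707, 0.001], [0.0, 0.0, -1.0]]
contact_force: [0.6, -0.4, -1.5]
width: 0.0482
```

```bash
python3 -m pendant '[[[-0.0005,-0.0005,-0.025],0],[[0,0,-0.025],0],[[0,0,-0.018],0],[[0,0,0],0],[[0,0,0],0]]'
python3 -m pendant '[[[0,0,-0.006],0],[[0,0,0],0],[[0,0,0],0]]'
```

```text
time: 26.1
tool_pos: [0.4585, -0.1541, 0.0552]
tcp_rot: [[-0.707, 0.707, -0.001], [0.707, 0.707, 0.001], [0.001, -0.0, -1.0]]
contact_force: [-0.1, -0.5, -0.3]
width: 0.0488
time: 26.4
tool_pos: [0.4584, -0.1551, 0.0494]
tcp_rot: [[-0.706, 0.709, -0.0], [0.709, 0.706, 0.0], [0.0, -0.0, -1.0]]
contact_force: [-0.4, 0.6, 0.2]
width: 0.0485
```

```bash
python3 -m pendant '[[[0,0,0],0],[[0,0,0],0],[[0,0,0.0],0],[[0,0,0.02],0],[[0,0,0.03],0],[[0,0,0.035],0],[[0.005,0.01,0],0],[[0.015,0.03,0],0]]' 0.75
python3 -m pendant '[[[0.023,0.041,0],0],[[0.023,0.041,0],0],[[0.023,0.041,0],0],[[0.023,0.041,0],0],[[0.023,0.041,0],0],[[0.023,0.041,0],0],[[0.0234,0.043,-0.02],0],[[0,0,0],0]]'
python3 look.py f4.png
```

```text
time: 27.2
tool_pos: [0.4789, -0.1167, 0.1359]
tcp_rot: [[-0.703, 0.711, 0.003], [0.711, 0.703, -0.002], [-0.003, 0.001, -1.0]]
contact_force: [1.5, 0.5, -0.4]
width: 0.0641
time: 28.0
tool_pos: [0.6377, 0.1765, 0.1087]
tcp_rot: [[-0.709, 0.705, -0.008], [0.705, 0.709, 0.0], [0.006, -0.005, -1.0]]
contact_force: [-0.7, -0.1, -1.2]
width: 0.064
top 64 [215. 170.] [0.6271 0.1823 0.0145]
top tube z hist [ 0  7  7  1  5  4  1  2  7 66 73  4  0  0] [ 0.4595 -0.1546  0.0543]
top knob [ 0.6144 -0.1802  0.0403] 32
side 96 [282. 191.] [0.6404 0.1711 0.0142]
side tube z hist [ 0  0  3  0  2  3  0  9  6 45 64  0  0  0] [ 0.4563 -0.1529  0.0565]
side knob [ 0.6154 -0.1832  0.0404] 37
[0.6377 0.1723 0.1126] 28.1
```

View pics/f4.png

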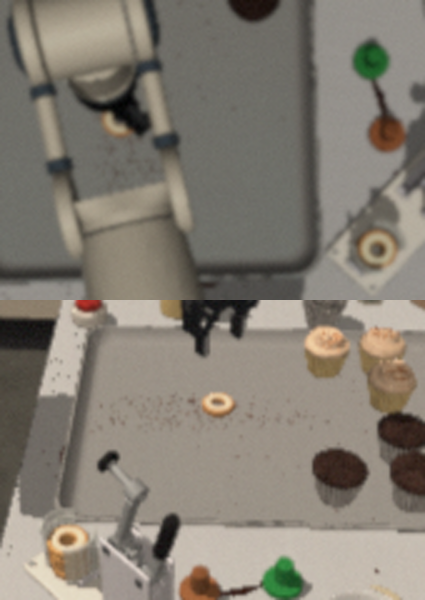

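```bash
python3 -m pendant '[[[0.001,0.0005,-0.04],0],[[0,0,-0.04],0],[[0,0,-0.014],0],[[0,0,0],0],[[0,0,0],0]]' 0.75
python3 -m pendant '[[[0,0,-0.013],0],[[0,0,0],0],[[0,0,0],0]]'
```

```text
time: 28.6
tool_pos: [0.6404, 0.1713, 0.0238]
tcp_rot: [[-0.705, 0.709, 0.003], [0.709, 0.705, 0.0], [-0.002, 0.002, -1.0]]
contact_force: [0.6, -0.1, 0.6]
width: 0.0639
time: 28.9
tool_pos: [0.6396, 0.1718, 0.0088]
tcp_rot: [[-0.705, 0.709, 0.0], [0.709, 0.705, 0.0], [-0.0, 0.0, -1.0]]
contact_force: [-0.3, -0.7, -0.8]
width: 0.0641
```

```bash
python3 -m pendant '[[[0,0.0015,-0.006],0],[[0,0,0],0],[[0,0,0],0]]'
python3 -m pendant '[[[0,0,0],0],[[0,0,0],0],[[0,0,0],0],[[0,0,0],0]]' 0.3 25
python3 -m pendant '[[[0,0,0.04],0],[[0,0,0.045],0],[[-0.015,-0.027,0.036],0],[[-0.022,-0.04,0],0],[[-0.022,-0.04,0],0],[[-0.022,-0.04,0],0],[[-0.022,-0.04,0],0],[[-0.022,-0.04,0],0]]'
python3 -m pendant '[[[-0.022,-0.04,0],0],[[-0.02,-0.036,0],0],[[-0.014,-0.025,0],0],[[0,0,0],0],[[0,0,0],0],[[0,0,0],0]]'
```

```text
time: 29.2
tool_pos: [0.6393, 0.1734, 0.0021]
tcp_rot: [[-0.706, 0.709, -0.001], [0.709, 0.706, -0.0], [0.0, -0.001, -1.0]]
contact_force: [0.2, 0.9, 0.3]
width: 0.0638
time: 29.6
tool_pos: [0.6398, 0.1734, 0.0028]
tcp_rot: [[-0.705, 0.709, 0.001], [0.709, 0.705, 0.0], [-0.0, 0.001, -1.0]]
contact_force: [0.4, -0.4, 1.3]
width: 0.0486
time: 30.4
tool_pos: [0.5132, -0.055, 0.1232]
tcp_rot: [[-0.706, 0.709, -0.0], [0.709, 0.706, -0.0], [-0.0, -0.0, -1.0]]
contact_force: [0.7, -1.4, -1.1]
width: 0.0485
time: 31.0
tool_pos: [0.4588, -0.1539, 0.1233]
tcp_rot: [[-0.706, 0.708, 0.0], [0.708, 0.706, 0.0], [0.0, 0.0, -1.0]]
contact_force: [0.0, -0.9, -0.3]
width: 0.0486
```

```bash
python3 -m pendant '[[[0,-0.0005,-0.025],0],[[0,0,-0.02],0],[[0,0,-0.011],0],[[0,0,0],0],[[0,0,0],0]]'
python3 -m pendant '[[[0,0,-0.006],0],[[0,0,0],0],[[0,0,0],0]]'
python3 -m pendant '[[[0,0,0],0],[[0,0,0],0],[[0,0,0.0],0],[[0,0,0.02],0],[[0,0,0.03],0],[[0,0,0.045],0],[[0.005,0.03,0.02],0],[[0.01,0.04,0],0]]' 0.75
python3 -m pendant '[[[0.01,0.04,0],0],[[0.01,0.02,0],0],[[0,0,0],0]]'
python3 look.py f5.png
```

```text
time: 31.5
tool_pos: [0.4588, -0.1547, 0.0679]
tcp_rot: [[-0.706, 0.708, -0.0], [0.708, 0.706, 0.0], [0.0, -0.0, -1.0]]
contact_force: [0.5, 0.3, -0.2]
width: 0.0484
time: 31.8
tool_pos: [0.4585, -0.1552, 0.0616]
tcp_rot: [[-0.705, 0.709, 0.0], [0.709, 0.705, -0.0], [-0.0, 0.0, -1.0]]
contact_force: [0.4, 0.4, -0.9]
width: 0.0489
time: 32.6
tool_pos: [0.475, -0.0861, 0.1813]
tcp_rot: [[-0.703, 0.711, 0.008], [0.711, 0.703, -0.002], [-0.007, 0.004, -1.0]]
contact_force: [1.1, 0.7, -0.7]
width: 0.0644
time: 32.9
tool_pos: [0.4941, -0.0228, 0.1764]
tcp_rot: [[-0.708, 0.706, 0.0], [0.706, 0.708, 0.001], [0.0, 0.001, -1.0]]
contact_force: [-0.4, 0.6, 0.5]
width: 0.0641
top tube z hist [ 0  4  4  3  2  2  3  3  0  1  4 58 54  5] [ 0.46   -0.1597  0.0515]
top knob [ 0.6136 -0.1798  0.0398] 28
side tube z hist [ 0  1  0  5  2  2  1  3  3 11 10 59 79  0] [ 0.4539 -0.1599  0.0519]
side knob [ 0.6154 -0.1827  0.0397] 37
[ 0.4934 -0.0252  0.1763] 33.0
```

View pics/f5.png

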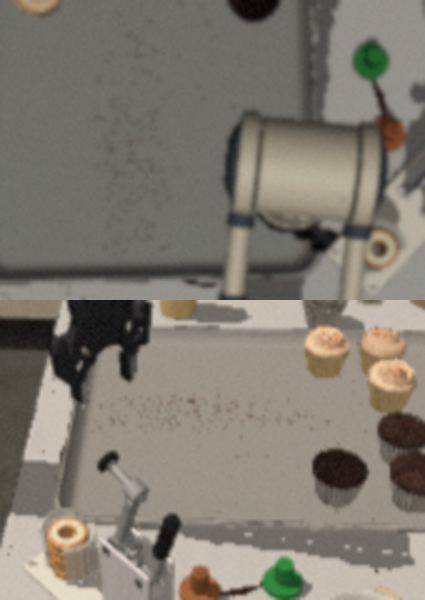

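Run:
```python
from h import *
for n in('top','side'):
    P=cloud(load(n));q=P[...,:2]-[.459,-.1545];u=q@[.7071,-.7071];v=q@[.7071,.7071]
    for lo in np.arange(.04,.26,.03):
        for a,b in((.04,.1),(.1,.16),(.16,.26)):
            s=(u>lo)&(u<lo+.03)&(np.abs(v)<.075)&(P[...,2]>a)&(P[...,2]<b)
            if s.sum()>2:print(n,'u',lo.round(2),'z',a,b,s.sum(),'v',np.percentile(v[s],[2,98]).round(3),'zmax',P[...,2][s].max().round(3))
```

```text
top u 0.07 z 0.04 0.1 23 v [-0.017  0.021] zmax 0.1
top u 0.07 z 0.1 0.16 73 v [-0.018  0.022] zmax 0.148
top u 0.07 z 0.16 0.26 63 v [-0.01   0.013] zmax 0.25
top u 0.1 z 0.04 0.1 11 v [-0.003  0.022] zmax 0.097
top u 0.1 z 0.1 0.16 41 v [-0.016  0.021] zmax 0.147
top u 0.1 z 0.16 0.26 85 v [-0.008  0.012] zmax 0.238
top u 0.13 z 0.04 0.1 20 v [0.007 0.022] zmax 0.087
top u 0.13 z 0.1 0.16 55 v [-0.019  0.024] zmax 0.159
top u 0.13 z 0.16 0.26 39 v [-0.006  0.011] zmax 0.226
top u 0.16 z 0.16 0.26 54 v [-0.006  0.011] zmax 0.231
top u 0.22 z 0.04 0.1 6 v [0.065 0.072] zmax 0.045
side u 0.07 z 0.04 0.1 56 v [-0.019  0.014] zmax 0.099
side u 0.07 z 0.1 0.16 72 v [-0.02  0.02] zmax 0.151
side u 0.07 z 0.16 0.26 71 v [-0.011  0.012] zmax 0.25
side u 0.1 z 0.04 0.1 104 v [-0.019  0.017] zmax 0.1
side u 0.1 z 0.1 0.16 232 v [-0.018  0.019] zmax 0.16
side u 0.1 z 0.16 0.26 149 v [-0.009  0.009] zmax 0.237
side u 0.13 z 0.04 0.1 253 v [-0.018  0.02 ] zmax 0.1
side u 0.13 z 0.1 0.16 191 v [-0.019  0.02 ] zmax 0.16
side u 0.13 z 0.16 0.26 27 v [-0.008  0.009] zmax 0.231
side u 0.16 z 0.04 0.1 4 v [-0.017  0.019] zmax 0.096
side u 0.16 z 0.1 0.16 10 v [-0.017  0.006] zmax 0.158
side u 0.16 z 0.16 0.26 122 v [-0.007  0.008] zmax 0.229
side u 0.22 z 0.04 0.1 18 v [0.064 0.074] zmax 0.044
```

```bash
python3 -m pendant '[[[0.03,-0.01,0],0],[[0.025,-0.035,0],0],[[0.025,-0.04,0],0],[[0.025,-0.04,0],0],[[0.016,-0.031,-0.01],0],[[0,0,-0.02],0],[[0,0,0],0],[[0,0,0],0]]' 0.6
python3 -m pendant '[[[0,0,0],0]]'
python3 look.py f6.png
```

```text
time: 33.8
tool_pos: [0.6136, -0.1819, 0.1461]
tcp_rot: [[-0.705, 0.71, -0.002], [0.71, 0.705, 0.0], [0.001, -0.001, -1.0]]
contact_force: [-0.7, -0.1, 1.3]
width: 0.051
time: 33.9
tool_pos: [0.6145, -0.1812, 0.148]
tcp_rot: [[-0.705, 0.709, 0.002], [0.709, 0.705, -0.001], [-0.002, 0.001, -1.0]]
contact_force: [0.1, -0.4, 0.5]
width: 0.0512
top tube z hist [0 0 0 0 0 0 0 0 0 0 0 0 0 0] [nan nan nan]
top knob [ 0.6121 -0.1867  0.0417] 7
side tube z hist [ 0  0  0  4  1  1  0  2  0 13  7 66 69  0] [ 0.457  -0.1542  0.0567]
side knob [ 0.615  -0.1824  0.0403] 34
[ 0.6148 -0.1809  0.1483] 34.0look.py:12: RuntimeWarning: Mean of empty slice.
  A=P[m];print(n,'tube z hist',np.histogram(A[:,2],bins=np.arange(0,.09,.006))[0], A[A[:,2]<.07].mean(0).round(4))
  ret = um.true_divide(
```

View pics/f6.png

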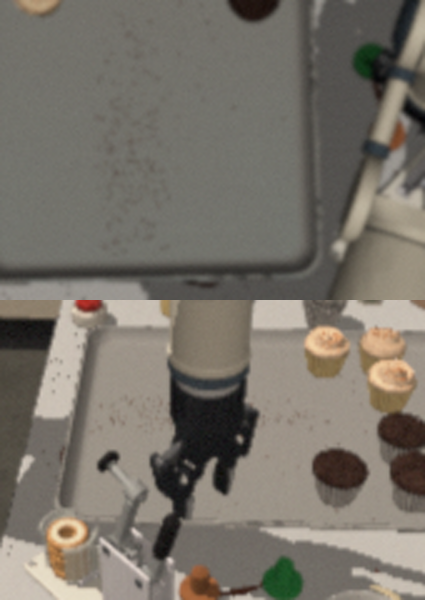

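```bash
python3 -m pendant '[[[0,0,-0.03],0],[[0,0,-0.03],0],[[0,0,0],0],[[0,0,0],0]]'
python3 - <<'E'
from h import *
c=grab('side');P=cloud(c);t=grab('top');Q=cloud(t)
for n,P in(('side',P),('top',Q)):
    q=P[...,:2]-[.459,-.1545];u=q@[.7071,-.7071];v=q@[.7071,.7071]
    s=(u>.05)&(u<.1)&(np.abs(v)<.03)&(P[...,2]>.2)&(P[...,2]<.7)
    print(n,np.histogram(P[...,2][s],bins=np.arange(.2,.72,.02)))
cv2.imwrite('pics/g1.png',np.hstack([cv2.resize(c['pixels'][60:300,180:420],(400,400)),cv2.resize(t['pixels'][120:250,270:400],(400,400))]))
E
```

```text
time: 34.4
tool_pos: [0.6144, -0.1807, 0.0872]
tcp_rot: [[-0.706, 0.708, -0.0], [0.708, 0.706, 0.0], [0.0, -0.0, -1.0]]
contact_force: [-0.0, 0.9, 1.0]
width: 0.0514
side (array([  0,  42,  29,   0,   0,   0,   0,   0,   0,   0,   1, 219,   0,
         0,   0,   0,   0,   0,   0,   0,   0,   0,   0,   0,   0]), array([0.2 , 0.22, 0.24, 0.26, 0.28, 0.3 , 0.32, 0.34, 0.36, 0.38, 0.4 ,
       0.42, 0.44, 0.46, 0.48, 0.5 , 0.52, 0.54, 0.56, 0.58, 0.6 , 0.62,
       0.64, 0.66, 0.68, 0.7 ]))
top (array([  0,  34,  31,   0,   0,   0,   0,   0,   0,   0,   0, 169,  25,
         0,   0,   0,   0,   0,   0,   0,   0,   0,   0,   0,   0]), array([0.2 , 0.22, 0.24, 0.26, 0.28, 0.3 , 0.32, 0.34, 0.36, 0.38, 0.4 ,
       0.42, 0.44, 0.46, 0.48, 0.5 , 0.52, 0.54, 0.56, 0.58, 0.6 , 0.62,
       0.64, 0.66, 0.68, 0.7 ]))
```

View pics/g1.png

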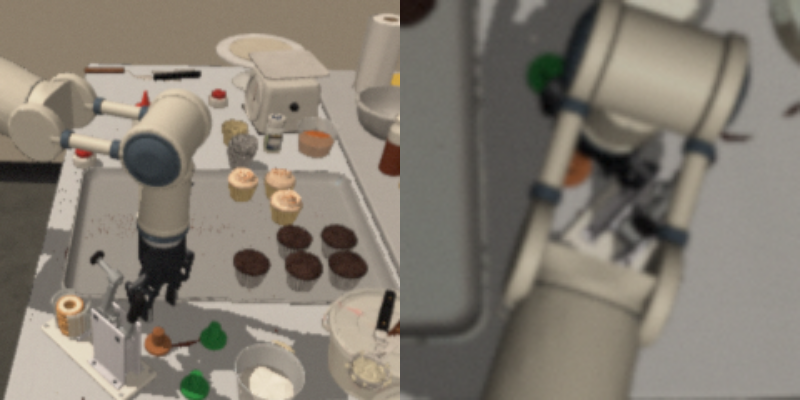

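```bash
python3 -m pendant '[[[0,0,-0.03],0],[[0,0,-0.03],0],[[0,0,0],0],[[0,0,0],0]]'
python3 -m pendant '[[[0,0,-0.011],0],[[0,0,0],0],[[0,0,0],0]]'
python3 -m pendant '[[[0,0,0],0],[[0,0,0],0],[[0,0,0],0],[[0,0,0],0]]' 0 30
```

```text
time: 34.9
tool_pos: [0.615, -0.1813, 0.028]
tcp_rot: [[-0.705, 0.709, 0.001], [0.709, 0.705, -0.0], [-0.001, 0.0, -1.0]]
contact_force: [-0.0, -1.0, 0.2]
width: 0.0512
time: 35.2
tool_pos: [0.6148, -0.1813, 0.0161]
tcp_rot: [[-0.705, 0.709, 0.001], [0.709, 0.705, -0.0], [-0.001, 0.0, -1.0]]
contact_force: [0.6, -0.4, 0.3]
width: 0.0511
time: 35.6
tool_pos: [0.6148, -0.1813, 0.0161]
tcp_rot: [[-0.705, 0.709, 0.001], [0.709, 0.705, -0.0], [-0.001, 0.0, -1.0]]
contact_force: [0.1, 0.1, 2.1]
width: 0.0207
```

```bash
python3 -m pendant '[[[0,0,0.04],0],[[0,0,0.045],0],[[0,0.01,0.045],0],[[-0.03,0.035,0.01],0],[[-0.03,0.035,0],0],[[-0.03,0.03,0],0],[[-0.015,0.001,0],0],[[0,0,0],0]]'
python3 -m pendant '[[[-0.017,-0.028,0],0],[[-0.017,-0.028,0],0],[[-0.0167,-0.028,0],0],[[0,0,0],0],[[0,0,0],0],[[0,0,0],0]]'
python3 look.py g2.png
```

```text
time: 36.4
tool_pos: [0.5083, -0.0693, 0.1557]
tcp_rot: [[-0.706, 0.708, 0.0], [0.708, 0.706, -0.0], [-0.0, 0.0, -1.0]]
contact_force: [0.5, 0.4, -1.3]
width: 0.0208
time: 37.0
tool_pos: [0.4594, -0.154, 0.1552]
tcp_rot: [[-0.705, 0.709, -0.0], [0.709, 0.705, 0.0], [0.0, 0.0, -1.0]]
contact_force: [-0.6, 0.2, -0.5]
width: 0.0212
top tube z hist [0 0 0 0 2 1 0 0 0 2 1 2 4 0] [ 0.4684 -0.1341  0.0469]
top knob  0
side tube z hist [ 0  1  1  3  3  3  0  1  2  8  7 59 77  0] [ 0.456  -0.1577  0.0534]
side knob  0
[ 0.4593 -0.1536  0.1552] 37.1
```

View pics/g2.png

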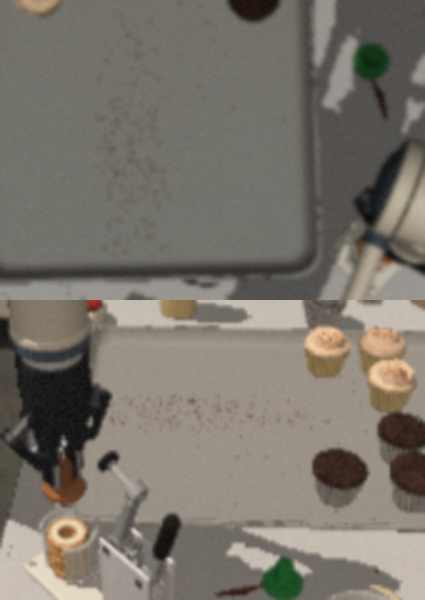

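Run:
```python
from h import *
c=load('side');P=cloud(c);p=c['pixels'].astype(int)
d=np.hypot(P[...,0]-.46,P[...,1]+.155)
m=(d<.04)&(P[...,2]>.132)&(P[...,2]<.16)&(p[...,2]>p[...,0]+25)
A=P[m];print(len(A),np.histogram(A[:,2],bins=np.arange(.13,.166,.003))[0],A.min(0),A.max(0))
D=A[(A[:,2]<.147)&(A[:,2]>.134)];print(len(D),circ(D[:,:2],.0245).round(4),circ(D[D[:,1]<-.165][:,:2],.0245).round(4))
cv2.imwrite('pics/g3.png',cv2.resize(c['pixels'][180:260,195:275],(600,600),interpolation=cv2.INTER_CUBIC))
```

```text
127 [ 0  0  1  8  9 18 67 16  3  5  0  0] [ 0.43620113 -0.17943351  0.13791144] [ 0.48377304 -0.14028824  0.15927527]
29 [ 0.4588 -0.1527] [ 0.4587 -0.1527]
```

View pics/g3.png

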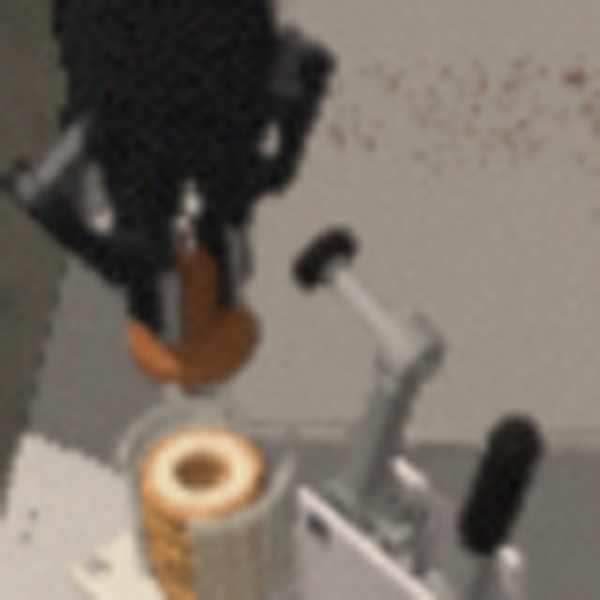

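```bash
python3 -m pendant '[[[0,-0.0015,-0.025],0],[[0,0,-0.02],0],[[0,0,-0.014],0],[[0,0,0],0],[[0,0,0],0]]'
python3 -m pendant '[[[0,0,-0.006],0],[[0,0,0],0],[[0,0,0],0]]'
```

```text
time: 37.6
tool_pos: [0.459, -0.1554, 0.0967]
tcp_rot: [[-0.706, 0.708, 0.0], [0.708, 0.706, 0.0], [-0.0, 0.0, -1.0]]
contact_force: [-1.0, 0.5, -0.2]
width: 0.0211
time: 37.9
tool_pos: [0.459, -0.1557, 0.0908]
tcp_rot: [[-0.705, 0.709, 0.001], [0.709, 0.705, -0.0], [-0.001, 0.0, -1.0]]
contact_force: [-0.4, -0.1, -0.2]
width: 0.021
```

```bash
python3 -m pendant '[[[0,0.0005,-0.002],0],[[0,0,0],0],[[0,0,0],0]]'
python3 -m pendant '[[[0,0,0],0],[[0,0,0],0],[[0,0,0],0],[[0,0,0],0]]' 0.5
python3 -m pendant '[[[0,0,0.025],0],[[0,0,0.035],0],[[0,0,0.04],0],[[0,0,0.04],0],[[-0.01,0.02,0.04],0],[[0,0,0],0]]'
python3 look.py g4.png
python3 - <<'E'
from h import *
c=load('side')
cv2.imwrite('pics/g5.png',cv2.resize(c['pixels'][180:260,195:275],(600,600),interpolation=cv2.INTER_CUBIC))
for n in('side','top'):
    P=cloud(load(n));d=np.hypot(P[...,0]-.459,P[...,1]+.1545);m=(d<.02)&(P[...,2]>.106)&(P[...,2]<.118);print(n,m.sum(),P[m].mean(0))
E
```

```text
time: 38.2
tool_pos: [0.4588, -0.1551, 0.0884]
tcp_rot: [[-0.705, 0.709, 0.0], [0.709, 0.705, -0.0], [-0.0, 0.0, -1.0]]
contact_force: [0.8, 0.2, -0.3]
width: 0.0207
time: 38.6
tool_pos: [0.4588, -0.1552, 0.0885]
tcp_rot: [[-0.705, 0.709, 0.0], [0.709, 0.705, -0.0], [-0.0, 0.0, -1.0]]
contact_force: [-0.1, 0.3, -0.0]
width: 0.0426
time: 39.2
tool_pos: [0.4497, -0.1344, 0.2759]
tcp_rot: [[-0.706, 0.708, 0.011], [0.708, 0.706, -0.003], [-0.01, 0.005, -1.0]]
contact_force: [-0.3, 0.3, 0.2]
width: 0.0425
top tube z hist [0 1 0 0 0 0 0 0 0 1 0 0 1 2] [ 0.4647 -0.1324  0.0332]
top knob  0
side tube z hist [ 0  2  3  2  2  4  2  0  1  1  4  8  8 92] [ 0.4548 -0.1717  0.0393]
side knob  0
[ 0.4492 -0.1351  0.2697] 39.3
side 38 [ 0.4590557  -0.15810824  0.11152743]
top 0 [nan nan nan]<stdin>:5: RuntimeWarning: Mean of empty slice.
  ret = um.true_divide(
```

View pics/g5.png

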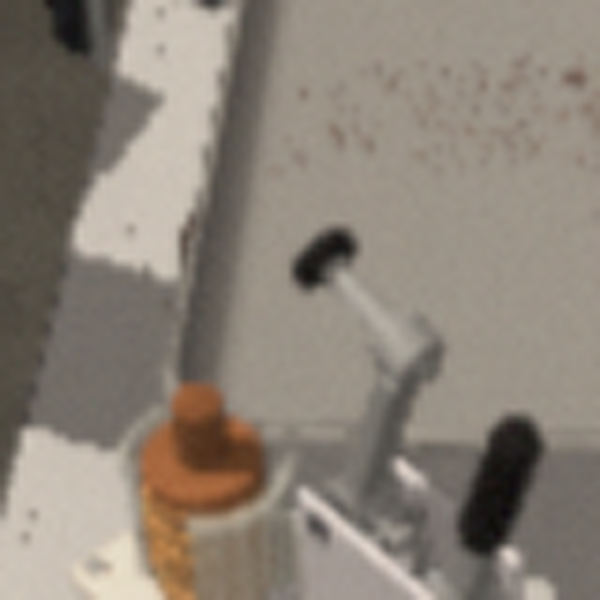

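```bash
python3 -m pendant '[[[0,0,0.03],0],[[0.006,-0.007,0.01],0],[[0.03,-0.032,0],0],[[0.033,-0.035,0],0],[[0.033,-0.035,0],0],[[0.0294,-0.032,0],0],[[0,0,0],0],[[0,0,0],0]]' 0.5 60
python3 - <<'E'
from h import *
c=grab('side');s=telemetry.sense();print(s['tool_pos'])
P=cloud(c);p=c['pixels']
q=P[...,:2]-[.459,-.1545];u=q@[.7071,-.7071];v=q@[.7071,.7071]
m=(u>.14)&(u<.2)&(np.abs(v)<.03)&(P[...,2]>.165)&(P[...,2]<.24)&(p.max(-1)<80)
for lo in np.arange(.165,.24,.01):
    k=m&(P[...,2]>lo)&(P[...,2]<lo+.01)
    if k.sum():print(lo.round(3),k.sum(),'u',u[k].min().round(4),u[k].max().round(4),'v',v[k].min().round(4),v[k].max().round(4))
cv2.imwrite('pics/g6.png',cv2.resize(c['pixels'][150:260,200:310],(600,600),interpolation=cv2.INTER_CUBIC))
E
```

```text
time: 40.1
tool_pos: [0.5803, -0.2771, 0.3035]
tcp_rot: [[-0.705, 0.71, -0.007], [0.71, 0.705, 0.004], [0.007, -0.002, -1.0]]
contact_force: [-0.6, -0.1, 0.1]
width: 0.0426
[ 0.57991892 -0.27623107  0.30606446]
0.165 16 u 0.1527 0.1689 v -0.007 0.0023
0.175 16 u 0.1587 0.1721 v -0.0075 0.0055
0.185 16 u 0.1585 0.1741 v -0.0069 0.0043
0.195 18 u 0.1609 0.1773 v -0.0066 0.0041
0.205 16 u 0.1652 0.1805 v -0.0068 0.0027
0.215 27 u 0.1681 0.1824 v -0.0079 0.0057
0.225 9 u 0.173 0.1794 v -0.0037 0.0058
```

View pics/g6.png

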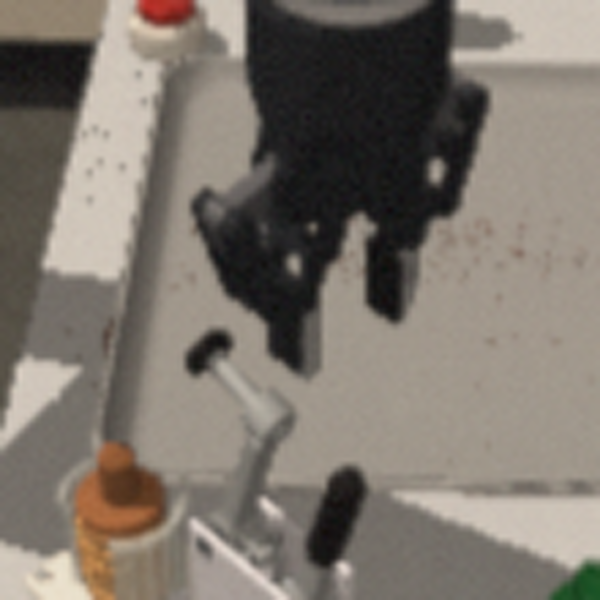

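```bash
python3 -m pendant '[[[0,0,-0.04],0],[[0,0,-0.04],0],[[0,0,-0.018],0],[[0,0,0],0],[[0,0,0],0]]'
python3 -m pendant '[[[0,0,-0.011],0],[[0,0,0],0],[[0,0,0],0]]'
python3 -m pendant '[[[0,0,0],0],[[0,0,0],0],[[0,0,0],0],[[0,0,0],0]]' 0 60
```

```text
time: 40.65
tool_pos: [0.5798, -0.2754, 0.2126]
tcp_rot: [[-0.706, 0.708, 0.002], [0.708, 0.706, -0.001], [-0.002, 0.001, -1.0]]
contact_force: [1.6, 0.3, -0.0]
width: 0.0425
time: 40.95
tool_pos: [0.5803, -0.2761, 0.2]
tcp_rot: [[-0.705, 0.709, 0.001], [0.709, 0.705, -0.0], [-0.001, 0.0, -1.0]]
contact_force: [0.4, 0.8, -0.0]
width: 0.043
time: 41.35
tool_pos: [0.5823, -0.2744, 0.2005]
tcp_rot: [[-0.707, 0.707, 0.005], [0.707, 0.707, 0.002], [-0.002, 0.005, -1.0]]
contact_force: [6.2, 6.1, 1.8]
width: 0.0156
```

```bash
python3 -m pendant '[[[0.0015,0.0015,0],0],[[0.0102,-0.01,-0.0051],0],[[0.0095,-0.0093,-0.0072],0],[[0.0086,-0.0085,-0.0091],0],[[0,0,0],0],[[0,0,0],0]]'
```

```text
time: 41.95
tool_pos: [0.6099, -0.3017, 0.1758]
tcp_rot: [[-0.706, 0.708, -0.002], [0.708, 0.706, 0.002], [0.003, -0.0, -1.0]]
contact_force: [2.3, 4.7, -8.5]
width: 0.0106
```

```bash
cat > lk.py <<'E'
from h import *
import sys
a=grab('top')['pixels'][120:230,300:410];b=grab('side')['pixels'][150:260,200:310]
f=lambda q:cv2.resize(q,(396,396),interpolation=cv2.INTER_CUBIC)
cv2.imwrite('pics/'+sys.argv[1],np.hstack([f(a),f(b)]))
E
python3 lk.py h1.png
```

```text
(no output)
```

View pics/h1.png

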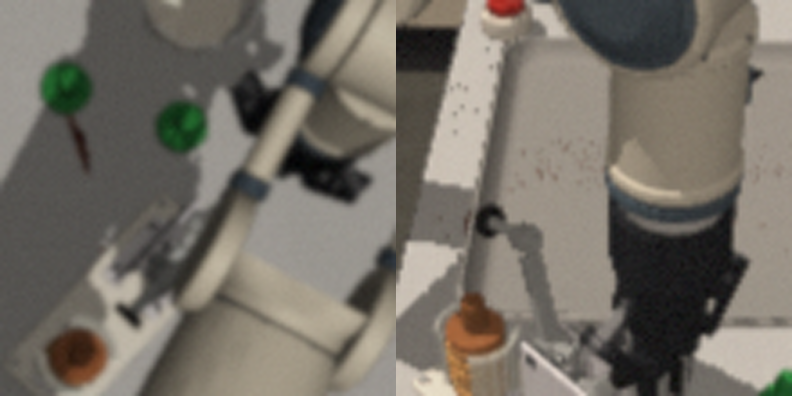

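Run:
```python
from h import *
c=load('side');cv2.imwrite('pics/h2.png',cv2.resize(c['pixels'][195:275,215:315],(800,600),interpolation=cv2.INTER_CUBIC))
P=cloud(c);p=c['pixels']
q=P[...,:2]-[.459,-.1545];u=q@[.7071,-.7071];v=q@[.7071,.7071]
for lo in np.arange(.03,.26,.01):
    m=(u>lo)&(u<lo+.01)&(np.abs(v)<.015)&(P[...,2]>.14)&(P[...,2]<.26)
    if m.sum():print(lo.round(3),m.sum(),'z',P[...,2][m].min().round(3),P[...,2][m].max().round(3),'dark',(p[m].max(-1)<60).mean().round(2))
```

```text
0.03 40 z 0.203 0.227 dark 0.7
0.04 11 z 0.217 0.224 dark 0.0
0.05 6 z 0.222 0.226 dark 0.0
0.06 15 z 0.219 0.236 dark 0.0
0.07 55 z 0.184 0.237 dark 0.0
0.08 108 z 0.147 0.235 dark 0.0
0.09 62 z 0.14 0.176 dark 0.0
0.1 9 z 0.14 0.142 dark 0.0
0.11 15 z 0.14 0.145 dark 0.0
0.15 5 z 0.141 0.155 dark 0.0
0.16 17 z 0.142 0.17 dark 0.18
0.17 15 z 0.15 0.171 dark 0.87
0.18 4 z 0.169 0.174 dark 1.0
0.2 8 z 0.226 0.231 dark 1.0
0.21 76 z 0.177 0.246 dark 0.88
0.22 122 z 0.179 0.26 dark 0.7
```

View pics/h2.png

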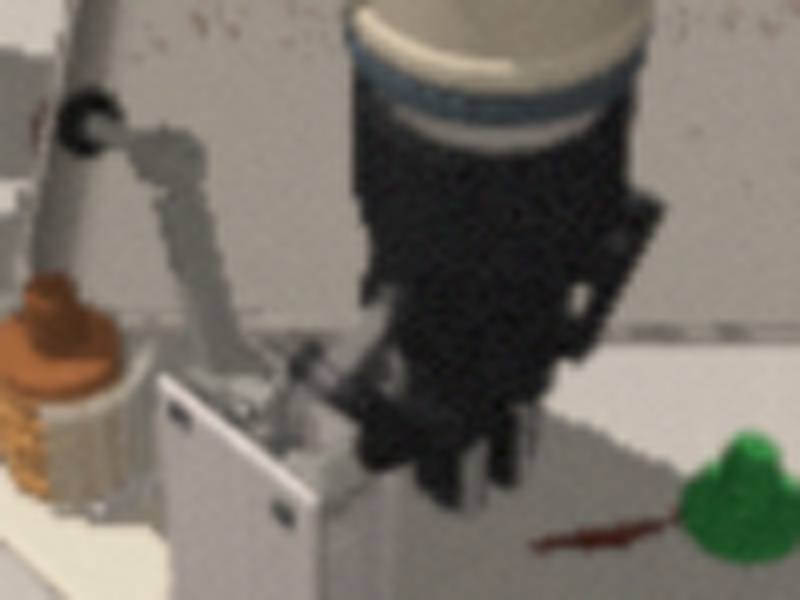

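```bash
python3 -m pendant '[[[0,0,0],0],[[0,0,0],0],[[0,0,0],0],[[0.007,-0.007,0.02],0],[[0,0,0.04],0],[[0,0,0.04],0],[[0,0,0.03],0],[[0,0,0],-0.14]]' 0.5
python3 -m pendant '[[[0,0,0],-0.145],[[0,0,0],-0.145],[[0,0,0],-0.145],[[0,0,0],-0.145],[[0,0,0],-0.145],[[0,0,0],-0.145],[[0,0,0],-0.145],[[0,0,0],-0.145]]'
python3 -m pendant '[[[0,0,0],-0.14],[[0,0,0],-0.131],[[0,0,0],0],[[0,0,0],0]]'
python3 - <<'E'
from h import *
c=grab('side');s=telemetry.sense();print(s['tool_pos'],s['qpos'])
P=cloud(c);p=c['pixels']
q=P[...,:2]-[.459,-.1545];u=q@[.7071,-.7071];v=q@[.7071,.7071]
for lo in np.arange(.165,.25,.01):
    k=(u>.05)&(u<.2)&(np.abs(v)<.03)&(P[...,2]>lo)&(P[...,2]<lo+.01)
    d=p.max(-1)<80
    for nm,kk in(('arm',k&(u<.15)),('handle',k&(u>=.15))):
        if kk.sum():print(lo.round(3),nm,kk.sum(),'u',u[kk].min().round(4),u[kk].max().round(4),'v',v[kk].min().round(4),v[kk].max().round(4))
cv2.imwrite('pics/h3.png',cv2.resize(c['pixels'][150:260,200:310],(600,600),interpolation=cv2.INTER_CUBIC))
E
```

```text
time: 42.85
tool_pos: [0.6172, -0.3101, 0.3164]
tcp_rot: [[-0.598, 0.802, 0.01], [0.802, 0.598, -0.006], [-0.011, 0.004, -1.0]]
contact_force: [-0.1, -0.1, 0.5]
width: 0.0427
time: 43.65
tool_pos: [0.6166, -0.3098, 0.3091]
tcp_rot: [[0.5, 0.866, 0.001], [0.866, -0.5, -0.001], [-0.0, 0.001, -1.0]]
contact_force: [0.8, -0.0, 0.3]
width: 0.0428
time: 44.05
tool_pos: [0.6168, -0.3097, 0.3087]
tcp_rot: [[0.707, 0.707, 0.001], [0.707, -0.707, -0.001], [0.0, 0.001, -1.0]]
contact_force: [0.0, 0.4, -0.6]
width: 0.0429
[ 0.61681927 -0.30963247  0.30853875] [-5.14441787e-01  3.90301014e-01  7.45535144e-01 -1.64000514e-04
  2.00502926e+00  2.70723654e-01]
0.165 arm 13 u 0.1012 0.112 v -0.0068 0.0058
0.165 handle 15 u 0.1528 0.1686 v -0.007 0.0026
0.175 arm 11 u 0.1064 0.1148 v -0.0063 0.0056
0.175 handle 16 u 0.1568 0.1726 v -0.0068 0.0068
0.185 arm 15 u 0.1061 0.1181 v -0.0065 0.0048
0.185 handle 16 u 0.1622 0.1745 v -0.0072 0.0034
0.195 arm 14 u 0.1095 0.1217 v -0.0065 0.0068
0.195 handle 18 u 0.163 0.1775 v -0.0068 0.0043
0.205 arm 10 u 0.114 0.1219 v -0.0062 0.0023
0.205 handle 16 u 0.1653 0.1804 v -0.0071 0.003
0.215 arm 17 u 0.1175 0.1345 v -0.0087 0.011
0.215 handle 34 u 0.1677 0.1817 v -0.008 0.0084
0.225 arm 97 u 0.0791 0.1335 v -0.0107 0.0129
0.225 handle 14 u 0.1684 0.1792 v -0.0026 0.0083
0.235 arm 38 u 0.0778 0.1193 v -0.0121 0.0117
0.245 arm 16 u 0.0799 0.0864 v -0.0089 0.008
```

View pics/h3.png

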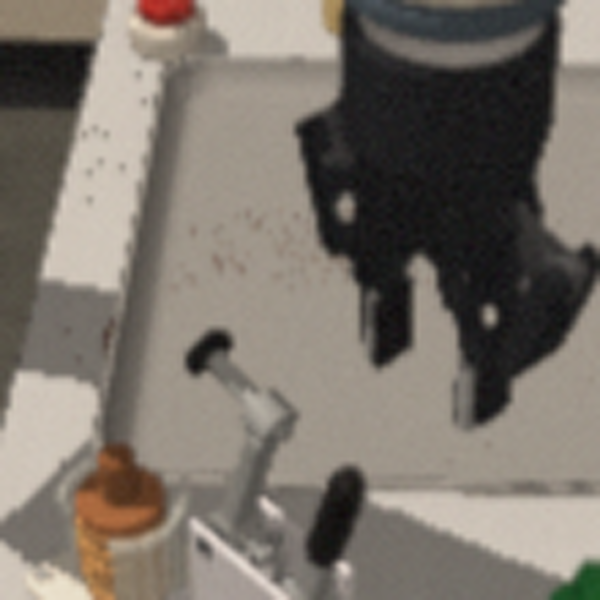

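```bash
python3 -m pendant '[[[-0.006,0.006,0],0.145],[[-0.006,0.006,0],0.145],[[-0.006,0.006,0],0.145],[[-0.006,0.006,0],0.145],[[-0.006,0.006,0],0.145],[[-0.006,0.006,0],0.145],[[-0.006,0.006,0],0.145],[[-0.007,0.0084,0],0.145]]' 0 40
python3 -m pendant '[[[0,0,0],0.145],[[0,0,0],0.14],[[0,0,0],0.126],[[0,0,0],0],[[0,0,-0.03],0],[[0,0,0],0],[[0,0,0],0]]'
python3 lk.py i1.png
```

```text
time: 44.9
tool_pos: [0.5676, -0.259, 0.3081]
tcp_rot: [[-0.371, 0.929, 0.0], [0.929, 0.371, -0.0], [-0.0, 0.0, -1.0]]
contact_force: [-0.0, -0.4, -0.5]
width: -0.0001
time: 45.6
tool_pos: [0.5676, -0.2589, 0.2774]
tcp_rot: [[-0.705, 0.71, -0.002], [0.71, 0.705, 0.001], [0.002, -0.001, -1.0]]
contact_force: [0.6, 0.1, 0.2]
width: 0.0001
```

View pics/i1.png

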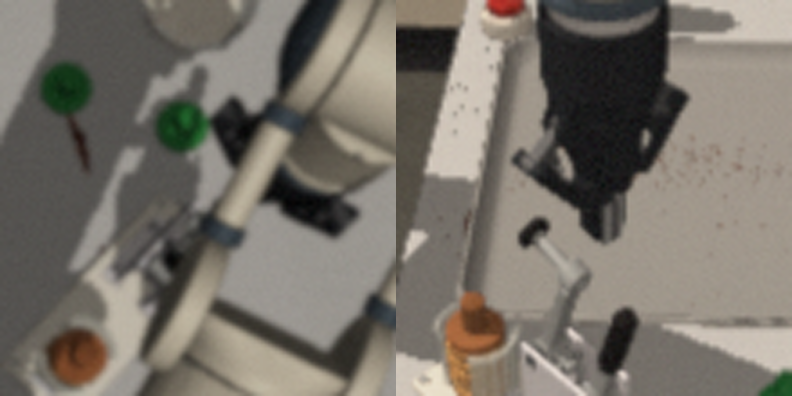

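```bash
python3 -m pendant '[[[0,0,-0.025],0],[[0,0,-0.018],0],[[0,0,0],0],[[0,0,0],0]]'
python3 -m pendant '[[[0,0,-0.015],0],[[0,0,-0.011],0],[[0,0,0],0],[[0,0,0],0]]'
python3 - <<'E'
from h import *
c=grab('side')
cv2.imwrite('pics/i2.png',cv2.resize(c['pixels'][170:260,215:305],(600,600),interpolation=cv2.INTER_CUBIC))
E
```

```text
time: 46.1
tool_pos: [0.5682, -0.2591, 0.2363]
tcp_rot: [[-0.705, 0.709, 0.001], [0.709, 0.705, -0.001], [-0.001, 0.0, -1.0]]
contact_force: [-0.7, 0.4, 0.3]
width: -0.0007
time: 46.5
tool_pos: [0.5678, -0.2589, 0.2084]
tcp_rot: [[-0.705, 0.709, -0.001], [0.709, 0.705, 0.0], [0.001, -0.0, -1.0]]
contact_force: [-0.3, 0.3, -0.1]
width: 0.0
```

View pics/i2.png

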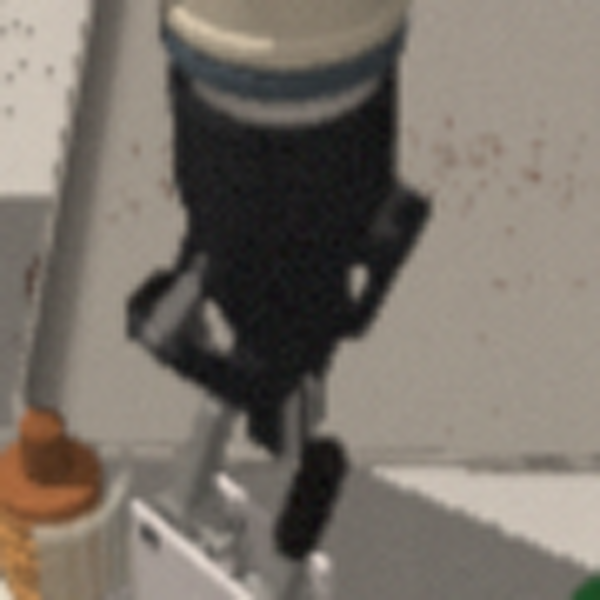

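```bash
python3 -m pendant '[[[0.0067,-0.0067,-0.002],0],[[0.0067,-0.0067,-0.002],0],[[0.006,-0.006,-0.0035],0],[[0.006,-0.006,-0.0035],0],[[0,0,0],0]]'
python3 lk.py i3.png
```

```text
time: 47.05
tool_pos: [0.5942, -0.2854, 0.1969]
tcp_rot: [[-0.705, 0.709, -0.0], [0.709, 0.705, 0.0], [0.0, -0.0, -1.0]]
contact_force: [-1.2, 2.5, 0.7]
width: 0.0002
```

View pics/i3.png

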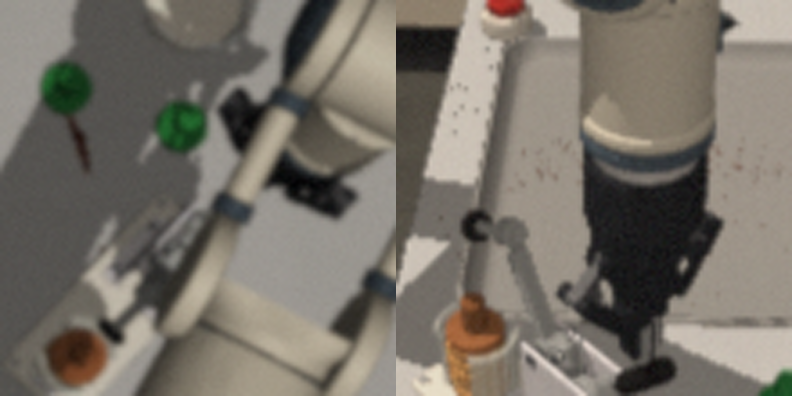

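```bash
python3 -m pendant '[[[0.0053,-0.0053,-0.005],0],[[0.0053,-0.0053,-0.005],0],[[0.0042,-0.0042,-0.007],0],[[0.0042,-0.0042,-0.007],0],[[0,0,0],0]]'
python3 lk.py i4.png
```

```text
time: 47.65
tool_pos: [0.6127, -0.3036, 0.1738]
tcp_rot: [[-0.705, 0.709, 0.001], [0.709, 0.705, -0.0], [-0.0, 0.0, -1.0]]
contact_force: [-1.3, 2.9, 3.0]
width: -0.0003
```

View pics/i4.png

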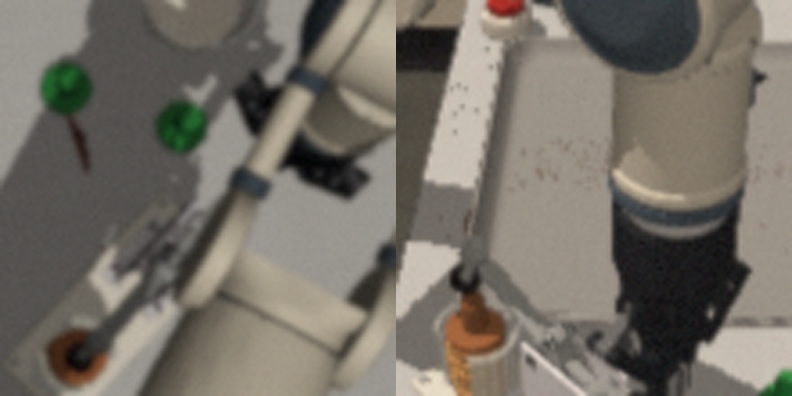

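Plunger is nearly over the knob; pushing on.

```bash
python3 -m pendant '[[[0.0032,-0.0032,-0.008],0],[[0.0032,-0.0032,-0.008],0],[[0.0016,-0.0016,-0.007],0],[[0,0,0],0]]'
python3 -m pendant '[[[0.0016,-0.0016,-0.0065],0],[[0.0008,-0.0008,-0.006],0],[[0,0,0],0]]'
```

```text
time: 48.15
tool_pos: [0.6212, -0.3118, 0.1525]
tcp_rot: [[-0.705, 0.709, 0.003], [0.709, 0.705, -0.002], [-0.004, 0.001, -1.0]]
contact_force: [-0.4, 1.9, 5.4]
width: -0.0001
time: 48.45
tool_pos: [0.6227, -0.3142, 0.1376]
tcp_rot: [[-0.705, 0.709, -0.0], [0.709, 0.705, -0.0], [-0.0, -0.001, -1.0]]
contact_force: [-0.1, -0.6, -0.9]
width: -0.0
```

```bash
python3 -m pendant '[[[0.001,-0.001,-0.004],0],[[0,0,-0.003],0],[[0,0,0],0],[[0,0,0],0]]'
python3 lk.py i5.png
```

```text
time: 48.85
tool_pos: [0.6237, -0.3149, 0.1313]
tcp_rot: [[-0.705, 0.709, -0.0], [0.709, 0.705, -0.0], [0.0, -0.0, -1.0]]
contact_force: [0.3, 0.4, -0.2]
width: 0.0001
```

View pics/i5.png

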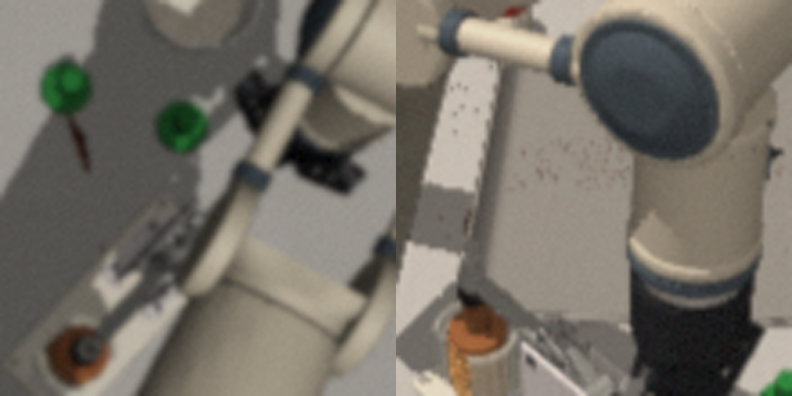

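```bash
python3 -m pendant '[[[0,0,-0.002],0],[[0,0,0],0],[[0,0,0],0]]'
python3 -m pendant '[[[0,0,0.02],0],[[0,0,0.04],0],[[0,0,0.04],0],[[0.01,-0.04,0.03],0],[[0,-0.048,0],0],[[-0.01,-0.048,0],0],[[-0.02,-0.045,0],0],[[-0.02,-0.045,0],0]]'
python3 -m pendant '[[[-0.02,-0.03,0],0],[[0,0,0],0],[[0,0,0],0]]'
python3 - <<'E'
from h import *
t=grab('top');c=grab('side')
f=lambda q:cv2.resize(q,(398,398),interpolation=cv2.INTER_CUBIC)
cv2.imwrite('pics/j1.png',np.hstack([f(t['pixels'][130:240,290:400]),f(c['pixels'][190:300,200:310])]))
cv2.imwrite('pics/j2.png',cv2.resize(c['pixels'],(640,480)))
for n,c in(('top',t),('side',c)):
    P=cloud(c);p=c['pixels'];q=P[...,:2]-[.459,-.1545];u=q@[.7071,-.7071];v=q@[.7071,.7071]
    g=(u>.19)&(u<.27)&(np.abs(v)<.02)&(P[...,2]>.09)&(P[...,2]<.2)
    A=P[g];b=u[g];print(n,'handle pts',g.sum(),'z fit',np.polyfit(b,A[:,2],1).round(4),A[:,2].mean().round(4))
    g=(np.abs(u)<.03)&(np.abs(v)<.02)&(P[...,2]>.085)&(P[...,2]<.2)
    print(' plunger zone',np.histogram(P[...,2][g],bins=np.arange(.085,.2,.008)))
    for nm,x,y in(('timer',.418,.409),('bottle',.564,.446)):
        k=(np.hypot(P[...,0]-x,P[...,1]-y)<.06)&(P[...,2]>.02);print(nm,P[k].mean(0).round(3),P[k][:,2].max().round(3))
print(telemetry.sense()['tool_pos'])
E
```

```text
time: 49.25
tool_pos: [0.6238, -0.3149, 0.131]
tcp_rot: [[-0.705, 0.709, 0.001], [0.709, 0.705, -0.001], [-0.001, 0.0, -1.0]]
contact_force: [-2.5, 0.3, 4.9]
width: 0.0002
time: 50.05
tool_pos: [0.5831, -0.5416, 0.258]
tcp_rot: [[-0.706, 0.708, -0.0], [0.708, 0.706, 0.0], [0.001, 0.0, -1.0]]
contact_force: [1.2, -0.0, -0.2]
width: -0.0
time: 50.35
tool_pos: [0.5629, -0.571, 0.2579]
tcp_rot: [[-0.704, 0.71, -0.0], [0.71, 0.704, 0.001], [0.001, 0.0, -1.0]]
contact_force: [-0.0, 0.0, 0.3]
width: -0.0001
top handle pts 112 z fit [0.0052 0.1282] 0.1294
 plunger zone (array([30,  0,  0,  3, 15,  2, 25, 40,  2,  2,  7,  4,  0,  0]), array([0.085, 0.093, 0.101, 0.109, 0.117, 0.125, 0.133, 0.141, 0.149,
       0.157, 0.165, 0.173, 0.181, 0.189, 0.197]))
timer [0.419 0.41  0.035] 0.05
bottle [0.565 0.441 0.12 ] 0.194
side handle pts 121 z fit [-0.0899  0.1496] 0.1284
 plunger zone (array([0, 0, 0, 0, 0, 0, 0, 0, 0, 0, 0, 0, 0, 0]), array([0.085, 0.093, 0.101, 0.109, 0.117, 0.125, 0.133, 0.141, 0.149,
       0.157, 0.165, 0.173, 0.181, 0.189, 0.197]))
timer [0.41  0.423 0.043] 0.047
bottle [0.573 0.441 0.149] 0.191
[ 0.56446663 -0.56902127  0.25897437]
```

View pics/j1.png

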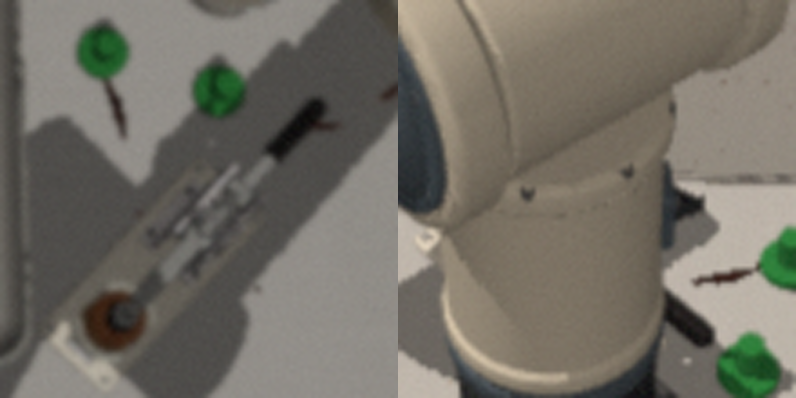

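View pics/j2.png

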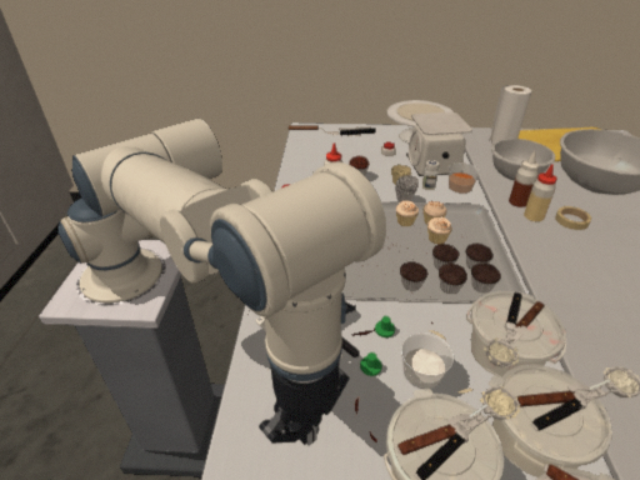

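```bash
python3 -m pendant '[[[-0.045,0,0],0],[[-0.045,0,0],0],[[-0.045,0,0],0],[[-0.045,0,0],0],[[-0.045,0,0],0],[[-0.045,0,0],0],[[-0.045,0,0],0],[[0,0,0],0]]'
python3 - <<'E'
from h import *
c=grab('side');t=grab('top')
f=lambda q:cv2.resize(q,(398,398),interpolation=cv2.INTER_CUBIC)
cv2.imwrite('pics/k1.png',np.hstack([f(t['pixels'][150:240,290:380]),f(c['pixels'][205:285,205:285])]))
E
```

```text
time: 51.25
tool_pos: [0.2456, -0.5694, 0.2606]
tcp_rot: [[-0.703, 0.711, -0.001], [0.711, 0.703, -0.002], [-0.001, -0.002, -1.0]]
contact_force: [0.8, -0.9, 0.8]
width: -0.0003
```

View pics/k1.png

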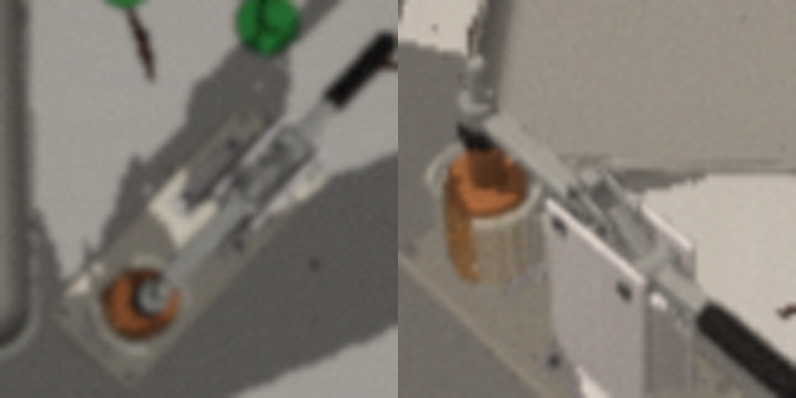

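The plunger pad at about (478,135) in the right half of the crop sits on the knob with its rod pushed up through the arm. The handle is level and the cap is flat in the tube, so I'm handing in.

```bash
python3 -c "
from bench import robot,telemetry
print(robot.sign_off(),telemetry.sense()['time'])"
```

```text
the job is handed in; nothing more can be done
the job is handed in; nothing more can be done
```

The tower is made and the clamp is locked; I handed the job in at about 51 s of the 210 s. I opened the clamp, laid all five rings flat in the tube, and set the wooden cap on top, knob up. Then I pushed the handle down past its catching point.

**One failed try:** my first attempt to close the clamp, by pinching the handle, slipped. I let it spring open again and pushed it down from behind with the fingers shut, which worked.

**Last checks:**
- **Rings:** the baking sheet is empty. The column's top measured about 72 mm above the table, which matches five rings lying flat.
- **Cap:** its knob top measured about 111.5 mm before closing, against 112 mm expected.
- **Clamp:** with the robot away, the top camera shows the handle level, its upper surface at about 0.129 m (0.131 m expected when locked). The side camera's height fit along the handle sloped about 5° (far end lower), but its last picture also shows the handle down. The plunger pad is on the knob with its rod pushed up.
- **Timer and bottle:** neither was approached. The top camera finds both where they started, to within about 5 mm; at the end the side camera read the timer about 15 mm away from the top camera's position. I had no earlier side reading to compare, and the arm partly blocked that view.

The two cameras disagreed by 2–4 mm throughout, so I used their average.

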